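Clamp the T-bolt stop beside the paddle on the roller press

ROBOT

A 6-joint arm with a two-finger parallel gripper is mounted at the origin on the work surface. World frame = base frame: x ahead of the robot, y to its left, z up, the work surface at z = 0. Lengths are in m, angles in rad, forces in N, time in s.
With the tool pointing down it reaches from about 0.35 to 0.8 m from the base axis. Payload 7.3 kg.
Tool frame: the origin (TCP) lies at the very end of the fingers, on their centre line; the grasp point (between the pads) lies 19 mm behind it; z points along the fingers, y is the direction in which the jaws open and shut (so a half turn about z gives the same grasp; the last joint's range is limited). The gripper opens to 85 mm and grips with 20 to 120 N. Pads are 22 mm wide; open, the fingers measure 114 mm over their backs; the gripper's body (76 mm by 85 mm) begins 54 mm behind the grasp point. The pads swing forward as they close: fully open they stand 13 mm farther back than shut.
Start: joints at [-1.327, 0.342, 1.524, -0, 1.275, -0.146], TCP at [0.2, -0.486, 0.231] pointing down, gripper open.
Joint ranges: [-2.53, 2.53], [-0.77, 2.02], [0.04, 2.7], [-1, 4.14], [0.28, 2.66], [-3.11, 3.11]. Speed limits (rad/s): [2.57, 2.57, 3.14, 3.14, 3.14, 3.14].

INTERFACE

Orientations are given as a unit quaternion [w, x, y, z].
In Python, from rig import readout, imaging, arm gives the robot as it stands.
- The arm moves only by the tool step_arm, never from a script. Its argument "increments" is a list of rows, each a list of 5 numbers: the shift along the tool's x, y, z in mm, then the turn about the tool's z in degrees, then the closure, from -1 (fully open) to 1 (shut). In form: [[dx, dy, dz, spin, grip], ...]. A call has 1 to 8 rows; each row is the pose to reach, as a shift and turn from the pose measured when the call began, along the tool's axes at that moment; what a row does not reach only later rows make up. A row lasts 1/8 s, in which the tool goes at most 62.5 mm and 10.7 degrees, less where a joint would pass 70% of its speed; a pose out of reach is approached as far as the arm can. A call with a gripper value outside its range is refused whole. The fingers move at their own pace and stop on an object; "grip_force" is the grip in N (left out, the last holds). Time passes only in rows, so rows that repeat a pose let the fingers close. It gives the time, the measured TCP pose, the force and the opening at its end, in the units of the state.
- readout.get_obs(): the state, without advancing time (a new reading comes with each control period).
- imaging.snapshot(name): name is "side" or "top"; returns the picture (400x640x3 uint8, red, green, blue); there is no depth.
- imaging.get_calibration(name): a dict with "K" (3x3 intrinsics, pixels), "world_from_camera" (4x4, takes a point from camera to world coordinates). Camera axes: x right, y up, looking along -z (the intrinsics and any distortion apply to the point x, -y, -z); pixel columns grow to the right and rows downward; lengths in m; the calibration is good to about 2 mm. A picture is of the moment at which its call begins. get_calibration takes no time and is no camera call.
- arm.hand_in(): hands the job in, once; it reports no verdict.
The state is a dict: "time": time; "joint_pos": joint angles; "qd": joint speeds; "joint_torque": joint torques, N m; "tcp_pos": TCP position; "eef_rot": TCP orientation; "ft_force": force on the tool from outside, world axes, zero at the start; "torque": the same for the moment, N m; "finger_gap": opening from 0.0 (shut) to 1.0 (fully open).
Only numpy, scipy, OpenCV 4.12 (cv2) and the standard library are available. Lean on these libraries where they do the work, as an engineer would, in place of code of your own. Each camera call takes 0.05 s, during which the arm holds its last target. There are 200 camera calls.

TASK

Take the T-bolt stop out of its wooden parking block, put its head down into the slot of the roller press bed on the crank side of the paddle handle and bring its round flange gently up against the handle without shoving it. Then turn the red bar nut clockwise: the head swings square across the slot until it stops, and further turning tightens the nut; tighten it firmly but do not force it, and let go.

Things in the scene. Friction and masses are not known exactly. Their poses are not given: they have to be found in the camera images.
- bolt: Steel T-bolt of the stop, origin at the middle of its oblong head, z up the 12 mm shank. Head 26 mm long (x), 16 mm wide (y), 7 mm thick; two opposite corners are rounded, so in the slot it turns only clockwise (from above), from lengthwise to square across, where the slot walls stop it within 15 degrees past square. At the start the head hangs in the parking block.
- bolt_mark (a point): Top of the yellow bar on the bolt's upper end, 26 mm long and 5 mm wide, parallel to the head's length; 83.5 mm above the middle of the head, turning with the bolt.
- nut: Flanged bar nut on the bolt (the stop weighs 0.3 kg in all). Origin at the centre of its red grip bar: 52 mm long (x), 14 mm wide (y), 26 mm high, to be pinched from above across its 14 mm. The gripper can open a little and let go without moving it; at most 1.5 rad is turned in a grasp, so several grasps are needed.
- nut_flange (a point): Centre of the underside of the nut's round steel flange (42 mm across, 12 mm thick), 46 mm below the bar's centre. It starts 13 to 18 mm above the middle of the head. Right-hand quick thread: clockwise from above lowers the nut on the bolt. The thread drags (0.03 N m), so a free bolt turns along with the nut.
- press_slot (a point): Middle of the slot's mouth, level with the bed top; axes as the press. When the head has stopped square, the nut runs 0.3 to 2.3 rad more, drawing the head up to the lips. Then the turning moment about the vertical climbs over some tenths of a rad: 0.28 to 0.4 N m is well tightened, below 0.2 is loose, above 0.45 is forced.
- press: Roller press, fixed. Origin at table level below the slot's middle, x to the drum, y along the slot to the red crank's side. Bed top 50 mm up, 300 mm wide (y), x -85 to 300 mm. T-slot 240 mm long, ends closed, mouth 18.4 mm wide with 3 mm bevel, lips 9 mm thick, channel 26.8 mm wide, 17 mm high. Drum over x = 190 mm; side frames 0.2 m high at x 115 to 265, y +-161 mm.
- paddle: Bare paddle nipped under the drum, fixed. Origin on the bed top under the middle line of its handle, where the slot passes beneath; x along the handle towards the blade, y towards the crank side. Handle 28 mm wide (y from -14 to 14 mm), 23 mm high, x from -40 to 65 mm. The stop's flange touches it when the bolt's axis is at y = 35 mm.
- holder: Dark wooden parking block, fixed, 85 x 85 x 35 mm, origin under its centre, with an oblong hole 30 mm (x) by 20 mm (y) through it; the stop hangs in it by its flange.
- roller: Walnut hand roller (bystander), drum 38 mm across, handle to -x, 180 mm long overall.
- weight0: Brass disc weight (bystander), 56 mm across, 26 mm high, origin under its centre.
- weight1: Brass disc weight (bystander), like weight0.
- weight2: Brass disc weight (bystander), like weight0.
- squeegee: Clear amber squeegee (bystander), 77 x 110 x 12 mm, origin under its centre.
- glue: White bottle (bystander), 54 mm across, 130 mm high.
Not all that is in view belongs to the job. Leave any orange or purple look-alike of the bolt alone.

How it is judged:
On the way, in this order (a step that is already met when the one before it is completed fails the run):
1. the bolt's head is down in the slot, below the lips, still lengthwise (z of bolt in the frame of press below 0.039 m and x of bolt in the frame of press between -0.004 and 0.004 m and y of bolt in the frame of press between -0.125 and 0.125 m), for 0.1 s.
2. the head is turned square across the slot, under the lips (angle between the x axis of bolt and the x axis of press, either way round below 0.35 rad and z of bolt in the frame of press below 0.0395 m and x of bolt in the frame of press between -0.004 and 0.004 m), for 0.1 s.
At the end, for the whole second after the job is handed in: The bolt's head lies square (within 20 degrees) across the slot under its lips, the stop upright in the slot with its flange within 3 mm of the handle's crank side, the nut pressing the bed with more than 25 N, all at rest and let go (all of step 2 and z of bolt in the frame of press above 0.03 m and y of bolt in the frame of paddle between 0.032 and 0.038 m and angle between bolt's own z axis and vertical below 0.06 rad and contact force between nut and press above 25 N and linear speed of nut below 0.02 m/s); the robot touches nothing.
It fails at once if the stop presses the paddle with more than 25 N (contact force between bolt and paddle above 25 N).
It fails at once if the nut is forced: it presses the bed with more than 62 N (contact force between nut and press above 62 N).
It fails at once if a bystander is moved more than 20 mm (distance of any of roller, weight0, weight1, weight2, squeegee, glue from where it was at the start of the episode above 0.02 m).
It also fails if it takes over 72 s, if anything falls off the work surface, if the arm or the gripper's body presses on something with over 40 N, if the wrist force passes 120 N, or if a joint passes its speed limit or range.

## Working session

There is one attempt and no reset: what is moved stays moved. The work goes in short steps, Python scripts to look and compute and a tool call to move; the robot and the scene stay as the last step left them, time stands still between calls to the robot, and variables do not carry over. Pictures are saved under pics/ and viewed, about 8 in all and at most 12, crops included, and the job is handed in when it is done.

Besides the shell and the picture viewer there is one more tool, called after "Request:" in YAML: its name, and indented under it one key for each argument. step_arm: Moves the arm, as the interface text tells. Its arguments: {"type":"object","properties":{"increments":{"type":"array","items":{"type":"array","items":{"type":"number"}}},"grip_force":{"type":"number"}},"required":["increments"]}

```bash
mkdir -p pics; ls; python3 - <<'E'
from rig import readout, imaging
import cv2,numpy as np
for n in("side","top"):
    im=imaging.snapshot(n); cv2.imwrite(f"pics/{n}0.png",im[...,::-1])
    c=imaging.get_calibration(n); print(n,{k:np.round(v,4).tolist() if not isinstance(v,str) else v for k,v in c.items()})
o=readout.get_obs(); print(o)
E
```

```text
pics
side {'K': [[400.315, 0.0, 320.134], [0.0, 400.315, 201.2448], [0.0, 0.0, 1.0]], 'world_from_camera': [[-0.9983, 0.0369, -0.0451, 0.4648], [-0.0583, -0.6358, 0.7697, 0.7726], [-0.0003, 0.771, 0.6369, 0.7286], [0.0, 0.0, 0.0, 1.0]]}
top {'K': [[518.577, 0.0, 320.8024], [0.0, 518.577, 192.0359], [0.0, 0.0, 1.0]], 'world_from_camera': [[-0.0042, 0.9888, -0.149, 0.3054], [-0.9999, -0.0056, -0.0092, -0.0163], [-0.0099, 0.1489, 0.9888, 1.4641], [0.0, 0.0, 0.0, 1.0]]}
{'time': 0.1, 'joint_pos': array([-1.32700612e+00,  3.42659324e-01,  1.52492633e+00,  1.65073482e-05,
        1.27538874e+00, -1.46004231e-01]), 'qd': array([ 0.00050657, -0.00104125, -0.00156647,  0.00082952, -0.00043089,
       -0.00155491]), 'joint_torque': array([ 1.84649027e-03, -4.34448373e+01, -2.46490145e+01, -1.01480687e-04,
        4.68717029e-03,  8.57200263e-06]), 'tcp_pos': array([ 0.19943561, -0.48526038,  0.2306905 ]), 'eef_rot': array([-6.90433281e-04,  9.81067812e-01,  1.93663292e-01, -2.58803339e-05]), 'ft_force': array([-0.42865152, -1.37988922, -0.19031617]), 'torque': array([ 0.01731229, -0.01217399,  0.0192013 ]), 'finger_gap': 0.9982741535285958}
```

View pics/top0.png

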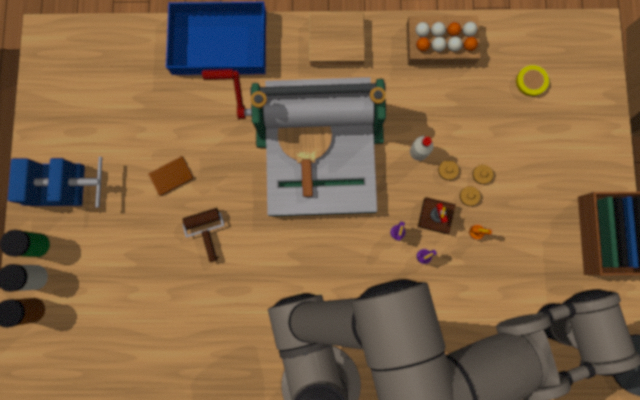

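View pics/side0.png

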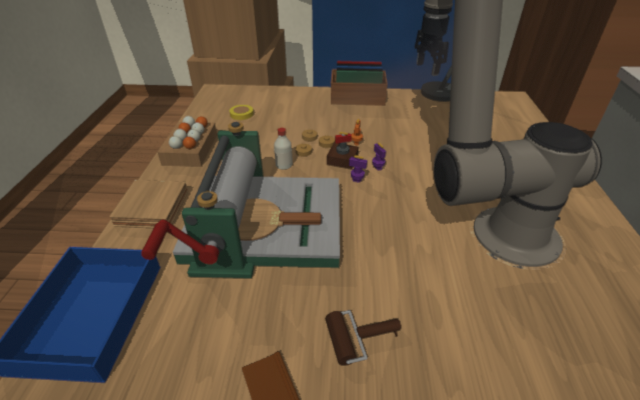

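Top view: press bed with slot around (278–365, 183), handle at (307,178), crank to the left (+y); holder with stop at (437,215). I'll enlarge crops of the holder and slot from both cameras.

```bash
python3 - <<'E'
import cv2,numpy as np
t=cv2.imread("pics/top0.png");s=cv2.imread("pics/side0.png")
def c(im,x,y,w,h,k): return cv2.resize(im[y:y+h,x:x+w],None,fx=k,fy=k,interpolation=cv2.INTER_CUBIC)
a=c(t,412,190,50,50,8); b=c(s,322,122,50,50,8)
d=c(t,260,150,125,70,6.4) ; 
e=c(s,240,170,110,100,5)
cv2.imwrite("pics/c1.png",np.hstack([a,b])); 
cv2.imwrite("pics/c2.png",d)
E
```

```text
(no output)
```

View pics/c1.png

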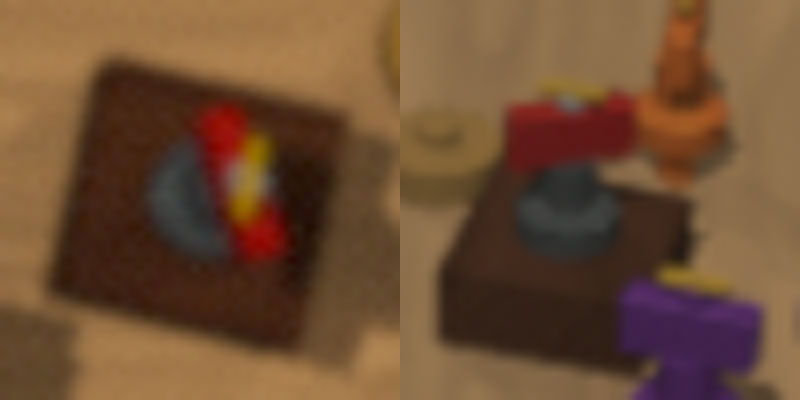

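View pics/c2.png

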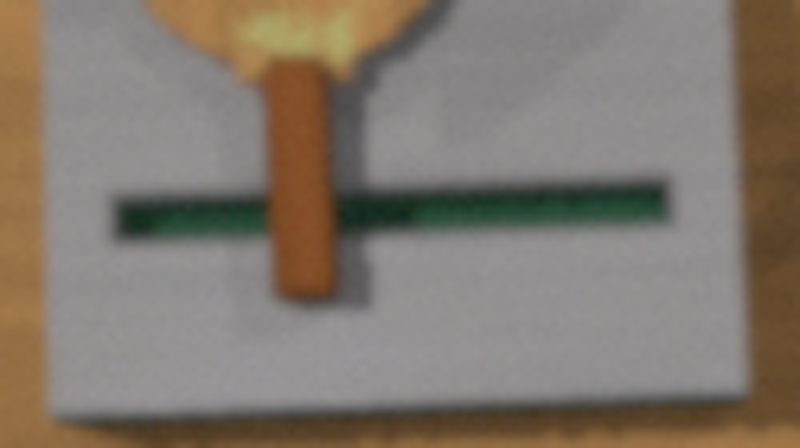

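```bash
cat > h.py <<'E'
import numpy as np
from rig import imaging, readout
C={n:imaging.get_calibration(n) for n in("side","top")}
def ray(n,u,v):
    K=C[n]["K"];W=C[n]["world_from_camera"]
    d=np.array([(u-K[0,2])/K[0,0],-(v-K[1,2])/K[1,1],-1]);return W[:3,3],W[:3,:3]@d
def at(n,u,v,z):
    o,d=ray(n,u,v);return (o+d*(z-o[2])/d[2])
def crop(u,v,x,y,k): return x+(u+.5)/k-.5,y+(v+.5)/k-.5
def yaw(p,q): return np.degrees(np.arctan2(q[1]-p[1],q[0]-p[0]))
def tri(a,b):
    o1,d1=ray("top",*a);o2,d2=ray("side",*b);s=np.linalg.lstsq(np.c_[d1,-d2],o2-o1,rcond=None)[0]
    return (o1+d1*s[0]+o2+d2*s[1])/2, np.linalg.norm(o1+d1*s[0]-o2-d2*s[1])
E
python3 - <<'E'
from h import *
np.set_printoptions(precision=4,suppress=True)
T=lambda u,v,z:at("top",*crop(u,v,412,190,8),z)
S=lambda u,v,z:at("side",*crop(u,v,322,122,8),z)
print({k:C['top'][k] for k in C['top'] if k not in('K','world_from_camera')})
m1,m2=T(243,222,.103),T(258,135,.103);print("mark",(m1+m2)/2,yaw(m1,m2))
b=[T(*p,.094) for p in((200,112),(240,103),(290,245),(245,265))];print("bar",np.mean(b,0),yaw(b[2],b[1]),yaw(b[3],b[0]))
h=[T(*p,.035) for p in((108,60),(348,112),(295,350),(50,297))];print("holder",np.mean(h,0),[yaw(h[i],h[(i+1)%4]) for i in range(4)],[np.linalg.norm(h[i]-h[(i+1)%4]) for i in range(4)])
s1,s2=S(540,88,.103),S(605,95,.103);print("smark",(s1+s2)/2,yaw(s1,s2))
print("sbar top front edge",S(508,108,.094),S(632,98,.094),yaw(S(508,108,.094),S(632,98,.094)))
print("tri mark",tri(crop(251,180,412,190,8),crop(572,91,322,122,8)))
P=lambda u,v,z:at("top",*crop(u,v,260,150,6.4),z)
a,b=P(116,220,.05),P(668,203,.05);print("slot",a,b,(a+b)/2,yaw(b,a)-90,np.linalg.norm(a-b))
c=P(48,412,.05),P(745,393,.05);print("bed front",c,yaw(c[1],c[0])-90)
for L,R in(((265,90),(330,90)),((270,215),(335,215)),((274,290),(337,290))):
    l,r=P(*L,.073),P(*R,.073);print("handle",l,r,(l+r)/2)
print("yaw handle",yaw((P(274,290,.073)+P(337,290,.073))/2,(P(265,90,.073)+P(330,90,.073))/2))
E
```

```text
{}
mark [ 0.4559 -0.3249  0.103 ] -11.885156630448467
bar [ 0.456  -0.3247  0.094 ] 17.17800677958076 14.223097133866398
holder [ 0.4546 -0.3226  0.035 ] [np.float64(-102.75924761881969), np.float64(165.24398824431634), np.float64(77.40160925727466), np.float64(-15.448182744968628)] [np.float64(0.0844157808818289), np.float64(0.08506550806840861), np.float64(0.08545614081781217), np.float64(0.08534774409762444)]
smark [ 0.3031 -0.3271  0.103 ] 170.92532217597596
sbar top front edge [ 0.3269 -0.3287  0.094 ] [ 0.278  -0.3393  0.094 ] -167.8602815178456
tri mark (array([ 0.3801, -0.2969,  0.1414]), np.float64(0.14544700880125278))
slot [0.5418 0.1159 0.05  ] [ 0.5479 -0.1226  0.05  ] [ 0.5448 -0.0033  0.05  ] 1.4534400580637197 0.23862070871101812
bed front (array([0.4585, 0.1444, 0.05  ]), array([ 0.4652, -0.1542,  0.05  ])) 1.2677866121389911
handle [0.5939 0.0505 0.073 ] [0.5938 0.0227 0.073 ] [0.5938 0.0366 0.073 ]
handle [0.5397 0.0483 0.073 ] [0.5396 0.0206 0.073 ] [0.5396 0.0345 0.073 ]
handle [0.5075 0.0465 0.073 ] [0.5073 0.0198 0.073 ] [0.5074 0.0332 0.073 ]
yaw handle 2.250158058945421
```

```bash
python3 - <<'E'
from h import *
np.set_printoptions(precision=4,suppress=True)
S=lambda u,v,z:at("side",*crop(u-400,v,322,122,8),z)
s1,s2=S(540,86,.103),S(605,95,.103);print("smark",(s1+s2)/2,yaw(s1,s2))
print("bar edge",S(508,108,.094),S(632,98,.094),yaw(S(508,108,.094),S(632,98,.094)))
print("tri mark",tri(crop(251,180,412,190,8),crop(172,90,322,122,8)))
E
```

```text
smark [ 0.4575 -0.319   0.103 ] 167.80857821284994
bar edge [ 0.4822 -0.3197  0.094 ] [ 0.434  -0.3302  0.094 ] -167.72909987889744
tri mark (array([ 0.4567, -0.326 ,  0.099 ]), np.float64(0.0017886265878528248))
```

Request:
step_arm:
  increments:
    - [50, -9, 5, 2, -0.2]
    - [110, -20, 10, 4, -0.2]
    - [170, -30, 15, 7.3, -0.2]
    - [230, -40, 20, 7.3, -0.2]
    - [280, -49, 25, 7.3, -0.2]
    - [298.6, -51.9, 40, 7.3, -0.2]
    - [298.6, -51.9, 90, 7.3, -0.2]
    - [298.6, -51.9, 90, 7.3, -0.2]

```text
time: 1.1
tcp_pos: [0.4534, -0.3221, 0.1371]
eef_rot: [-0.004, 0.991, 0.131, -0.003]
ft_force: [0.2, 1.2, 1.2]
finger_gap: 0.596
```

```bash
cat >> h.py <<'E'
from scipy.spatial.transform import Rotation as R
def tool():
    o=readout.get_obs();q=o["eef_rot"];M=R.from_quat([q[1],q[2],q[3],q[0]]).as_matrix()
    return o,M
def go(p,yawdeg=None):
    o,M=tool();d=M.T@(np.array(p)-o["tcp_pos"])*1000;y=np.degrees(np.arctan2(M[1,0],M[0,0]))
    print("t",o["time"],"tcp",np.round(o["tcp_pos"],4),"yaw",round(y,2),"delta",np.round(d,1),"spin",None if yawdeg is None else round((y-yawdeg+180)%360-180,1),"q6",round(np.degrees(o["joint_pos"][5]),1),"f",np.round(o["ft_force"],2),"m",np.round(o["torque"],3),"gap",round(o["finger_gap"],3))
def save(n,x,y,w,h,k,f):
    import cv2;im=imaging.snapshot(n)[y:y+h,x:x+w,::-1];cv2.imwrite("pics/"+f,cv2.resize(im,None,fx=k,fy=k,interpolation=cv2.INTER_CUBIC))
E
python3 - <<'E'
from h import *
go([.456,-.324,.068],15); save("side",310,60,90,110,5,"s1.png")
E
```

```text
t 1.1 tcp [ 0.4534 -0.3221  0.1371] yaw 15.02 delta [ 2.4  3.2 69. ] spin 0.0 q6 31.7 f [0.25 1.24 1.23] m [ 0.004 -0.006 -0.015] gap 0.596
```

View pics/s1.png

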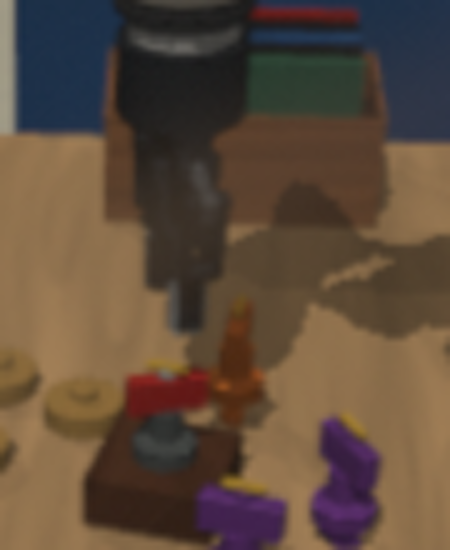

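The fingers (tip about (187,330) in the crop) are right above the red bar (167,392); descending.

Request:
step_arm:
  increments:
    - [2.4, 3.2, 20, 0, -0.2]
    - [2.4, 3.2, 45, 0, -0.2]
    - [2.4, 3.2, 69, 0, -0.2]
    - [2.4, 3.2, 69, 0, -0.2]

```text
time: 1.65
tcp_pos: [0.4569, -0.3262, 0.0709]
eef_rot: [-0.003, 0.992, 0.13, -0.002]
ft_force: [0.5, 1.1, 0.3]
finger_gap: 0.597
```

```bash
python3 -c "
from h import *
go([.456,-.324,.068],15)"
```

```text
t 1.65 tcp [ 0.4569 -0.3262  0.0709] yaw 14.92 delta [-0.3 -2.4  2.9] spin -0.1 q6 31.7 f [0.47 1.1  0.26] m [-0.002  0.012 -0.01 ] gap 0.597
```

Request:
step_arm:
  increments:
    - [0, -2, 3, 0, -0.2]
    - [0, -2, 3, 0, 1]
    - [0, -2, 3, 0, 1]
    - [0, -2, 3, 0, 1]
    - [0, -2, 3, 0, 1]
    - [0, -2, 3, 0, 1]
  grip_force: 45

```text
time: 2.4
tcp_pos: [0.4569, -0.325, 0.0693]
eef_rot: [-0.002, 0.992, 0.13, -0.001]
ft_force: [-0.6, -0.9, 6.4]
finger_gap: 0.222
```

```bash
python3 -c "
from h import *
go([.456,-.324,.068],15)"
```

```text
t 2.4 tcp [ 0.4569 -0.325   0.0693] yaw 14.94 delta [-0.6 -1.2  1.4] spin -0.1 q6 31.8 f [-0.56 -0.86  6.38] m [-0.087  0.217 -0.02 ] gap 0.222
```

Request:
step_arm:
  increments:
    - [0, 0, 0, 0, 1]
    - [0, 0, 0, 0, 1]

```text
time: 2.65
tcp_pos: [0.4569, -0.325, 0.0695]
eef_rot: [-0.002, 0.992, 0.13, -0.001]
ft_force: [-0.6, -0.2, 1.5]
finger_gap: 0.216
```

```bash
python3 -c "
from h import *
go([.456,-.324,.068],15);save('top',402,170,80,70,7,'t2.png')"
```

```text
t 2.65 tcp [ 0.4569 -0.325   0.0695] yaw 14.94 delta [-0.6 -1.2  1.5] spin -0.1 q6 31.8 f [-0.61 -0.23  1.52] m [0.003 0.084 0.004] gap 0.216
```

View pics/t2.png

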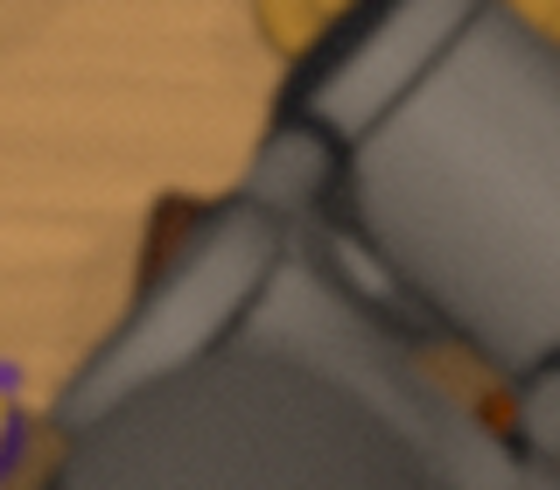

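The arm hides the top view; the gap is steady, so I lift and check from the side.

Request:
step_arm:
  increments:
    - [0, 0, -15, 0, 1]
    - [0, 0, -40, 0, 1]
    - [0, 0, -70, 0, 1]
    - [0, 0, -100, 0, 1]
    - [0, 0, -120, 0, 1]
    - [0, 0, -120, 0, 1]

```text
time: 3.45
tcp_pos: [0.4579, -0.3258, 0.1915]
eef_rot: [-0.0, 0.992, 0.13, -0.0]
ft_force: [-0.1, -0.1, -4.3]
finger_gap: 0.153
```

```bash
python3 -c "
from h import *
go([.456,-.324,.19],15);save('side',320,60,64,90,6,'s3.png')"
```

```text
t 3.45 tcp [ 0.4579 -0.3258  0.1915] yaw 14.94 delta [-1.3 -2.2  1.5] spin -0.1 q6 31.8 f [-0.06 -0.09 -4.27] m [-0.03   0.017  0.044] gap 0.153
```

View pics/s3.png

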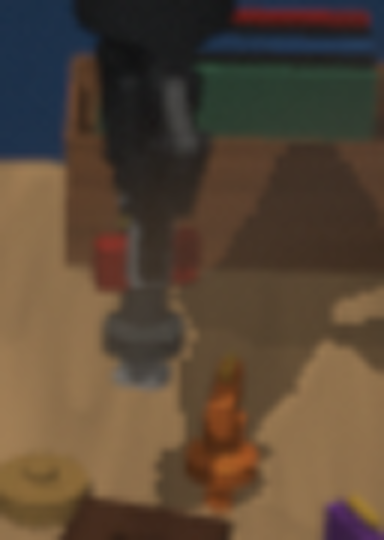

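Stop is held upright: bar spans (95–200, 260) centred on the fingers at ~150, head at (142,378). Carrying it above the slot and turning it.

Request:
step_arm:
  increments:
    - [20, -40, 0, -10, 1]
    - [47, -92, 0, -20, 1]
    - [73, -145, 0, -30, 1]
    - [100, -198, 0, -40, 1]
    - [127, -250, 0, -50, 1]
    - [153, -303, 0, -60, 1]
    - [176, -348, 0, -70, 1]
    - [187, -370, 0, -80, 1]

```text
time: 4.5
tcp_pos: [0.5418, 0.0832, 0.1891]
eef_rot: [-0.003, 0.673, 0.74, -0.001]
ft_force: [0.4, -0.0, -5.0]
finger_gap: 0.152
```

```bash
python3 -c "
from h import *
go([.5427,.080,.15],118.4)"
```

```text
t 4.5 tcp [0.5418 0.0832 0.1891] yaw 95.42 delta [-3.4  0.7 39.1] spin -23.0 q6 -4.8 f [ 0.43 -0.02 -5.03] m [-0.031 -0.045 -0.015] gap 0.152
```

Request:
step_arm:
  increments:
    - [-3.4, 0.7, 13, -10, 1]
    - [-3.4, 0.7, 30, -20, 1]
    - [-3.4, 0.7, 39, -23, 1]
    - [-3.4, 0.7, 39, -23, 1]

```text
time: 5.0
tcp_pos: [0.5414, 0.08, 0.1482]
eef_rot: [-0.005, 0.512, 0.859, -0.001]
ft_force: [0.2, 0.2, -3.6]
finger_gap: 0.148
```

```bash
python3 -c "
from h import *
go([.5427,.080,.15],118.4);save('side',240,130,110,110,5.4,'s4.png')"
```

```text
t 5.0 tcp [0.5414 0.08   0.1482] yaw 118.39 delta [-0.6  1.1 -1.8] spin -0.0 q6 -28.2 f [ 0.17  0.2  -3.61] m [ 0.037  0.006 -0.041] gap 0.148
```

View pics/s4.png

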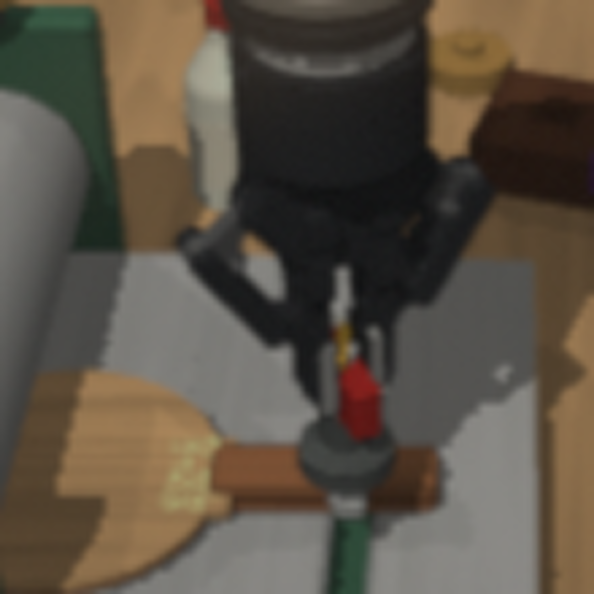

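Mark (343,325)–(347,365) points nearly along the slot; head (347,502) hangs over the slot (345,560). Quantify.

```bash
python3 - <<'E'
from h import *
np.set_printoptions(precision=4,suppress=True)
S=lambda u,v,z:at("side",*crop(u,v,240,130,5.4),z)
a,b=S(342,325,.182),S(347,364,.182);print("mark",a,b,yaw(a,b),np.linalg.norm(a-b),(a+b)/2)
print("head near end L/R",S(328,505,.096),S(367,505,.096))
print("flange top",S(300,452,.119),S(396,452,.119), "underside", S(302,462,.113),S(395,462,.113))
for v in(530,560,590):print("slot at",S(332,v,.05),S(370,v,.05))
import cv2
im=cv2.imread("pics/s4.png");h=cv2.cvtColor(im,cv2.COLOR_BGR2HSV)
m=cv2.inRange(h,(18,110,70),(35,255,255))[300:400,320:380];ys,xs=np.nonzero(m);print(len(ys),(xs.min()+320,xs.max()+320,ys.min()+300,ys.max()+300) if len(ys) else 0)
for y in range(0,100,6):
    r=xs[ys==y]; print(y+300,(r.min()+320,r.max()+320) if len(r) else None,end=' ')
E
```

```text
mark [0.544  0.0744 0.182 ] [0.5396 0.0997 0.182 ] 99.72999910105439 0.0256734702709744 [0.5418 0.0871 0.182 ]
head near end L/R [0.5509 0.0906 0.096 ] [0.5341 0.0896 0.096 ]
flange top [0.5629 0.0829 0.119 ] [0.522  0.0805 0.119 ] underside [0.5624 0.0825 0.113 ] [0.5225 0.0802 0.113 ]
slot at [0.5538 0.0577 0.05  ] [0.5364 0.0567 0.05  ]
slot at [0.5519 0.0772 0.05  ] [0.5348 0.0762 0.05  ]
slot at [0.5501 0.0961 0.05  ] [0.5333 0.0951 0.05  ]
425 (np.int64(336), np.int64(350), np.int64(324), np.int64(365))
300 None 306 None 312 None 318 None 324 (np.int64(344), np.int64(347)) 330 (np.int64(339), np.int64(349)) 336 (np.int64(338), np.int64(349)) 342 (np.int64(337), np.int64(348)) 348 (np.int64(337), np.int64(346)) 354 (np.int64(337), np.int64(346)) 360 (np.int64(337), np.int64(346)) 366 None 372 None 378 None 384 None 390 None 396 None
```

Bolt yaw ≈ 92° versus slot 91.4°, head laterally within ~0.5 mm of the slot. Lowering.

Request:
step_arm:
  increments:
    - [0, 0, 12, 0, 1]
    - [0, 0, 25, 0, 1]
    - [0, 0, 36, 0, 1]
    - [0, 0, 38, 0, 1]
    - [0, 0, 38, 0, 1]

```text
time: 5.68
tcp_pos: [0.5418, 0.0801, 0.1111]
eef_rot: [-0.004, 0.512, 0.859, -0.001]
ft_force: [0.7, 0.3, -3.7]
finger_gap: 0.152
```

```bash
python3 -c "
from h import *
go([.5414,.080,.0845],118.4)"
```

```text
t 5.675 tcp [0.5418 0.0801 0.1111] yaw 118.35 delta [-0.  -0.3 26.6] spin -0.1 q6 -28.1 f [ 0.66  0.3  -3.74] m [ 0.023  0.014 -0.006] gap 0.152
```

Request:
step_arm:
  increments:
    - [0, 0, 5, 0, 1]
    - [0, 0, 9, 0, 1]
    - [0, 0, 12, 0, 1]
    - [0, 0, 12, 0, 1]

```text
time: 6.18
tcp_pos: [0.5418, 0.0801, 0.0988]
eef_rot: [-0.004, 0.512, 0.859, -0.001]
ft_force: [0.4, 0.2, -3.8]
finger_gap: 0.151
```

```bash
python3 -c "
from h import *
go([.5414,.080,.0845],118.4)"
```

```text
t 6.175 tcp [0.5418 0.0801 0.0988] yaw 118.35 delta [ 0.  -0.3 14.3] spin -0.1 q6 -28.1 f [ 0.38  0.24 -3.8 ] m [-0.023 -0.123  0.052] gap 0.151
```

Request:
step_arm:
  increments:
    - [0, 0, 3, 0, 1]
    - [0, 0, 6, 0, 1]
    - [0, 0, 8, 0, 1]
    - [0, 0, 8, 0, 1]

```text
time: 6.68
tcp_pos: [0.5415, 0.0801, 0.0906]
eef_rot: [-0.004, 0.512, 0.859, -0.001]
ft_force: [0.4, 0.8, -2.5]
finger_gap: 0.148
```

```bash
python3 -c "
from h import *
go([.5414,.080,.0845],118.4)"
```

```text
t 6.675 tcp [0.5415 0.0801 0.0906] yaw 118.35 delta [-0.1 -0.1  6.1] spin -0.1 q6 -28.1 f [ 0.37  0.84 -2.53] m [-0.049 -0.024  0.018] gap 0.148
```

Request:
step_arm:
  increments:
    - [0, 0, 2, 0, 1]
    - [0, 0, 4, 0, 1]
    - [0, 0, 5.5, 0, 1]
    - [0, 0, 5.5, 0, 1]

```text
time: 7.18
tcp_pos: [0.5417, 0.0801, 0.088]
eef_rot: [-0.003, 0.512, 0.859, -0.001]
ft_force: [-8.7, -0.4, 20.0]
finger_gap: 0.15
```

```bash
python3 -c "
from h import *
go([.5414,.080,.0845],118.4);save('side',240,130,110,110,5.4,'s5.png')"
```

```text
t 7.175 tcp [0.5417 0.0801 0.088 ] yaw 118.36 delta [ 0.  -0.3  3.5] spin -0.0 q6 -28.1 f [-8.65 -0.4  20.  ] m [-0.077  1.438 -0.018] gap 0.15
```

View pics/s5.png

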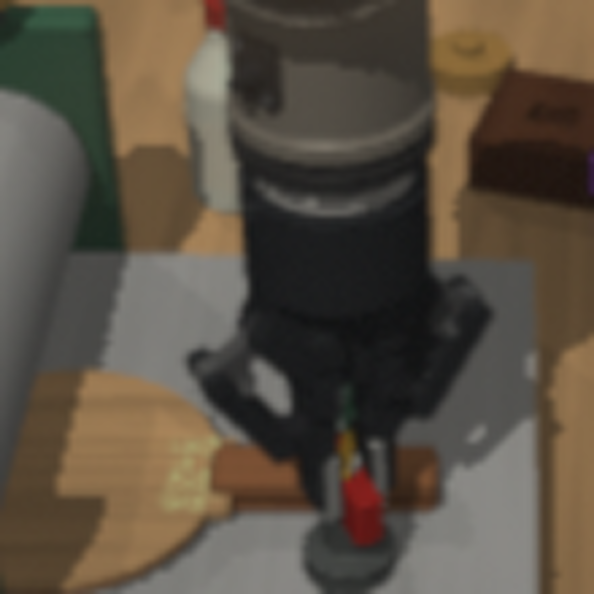

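```bash
python3 - <<'E'
from h import *
def proj(p):
    W=C["side"]["world_from_camera"];K=C["side"]["K"];q=W[:3,:3].T@(np.array(p)-W[:3,3])
    u=K[0,0]*q[0]/-q[2]+K[0,2];v=K[1,1]*-q[1]/-q[2]+K[1,2]
    return np.round([(u-240+.5)*5.4-.5,(v-130+.5)*5.4-.5],1)
for name,z0 in(("s4",.1482),("s5",.088)):
  for off in(.0345,.038):
    f=z0-off
    print(name,off,"flange under near",proj([.542,.1025,f]),"top near",proj([.542,.1025,f+.012]),"top L/R",proj([.563,.081,f+.012]),proj([.521,.081,f+.012]),"bar near-top end",proj([.542-.026*.47,.081+.026*.88,f+.059]), "bar near-bot", proj([.542-.026*.47,.081+.026*.88,f+.033]))
print("bed pt at front corner",proj([.4585,.1444,.05]),"handle top end L/R edges",proj([.507,.0465,.073]),proj([.507,.0198,.073]))
E
```

```text
s4 0.0345 flange under near [345.1 494. ] top near [344.3 472.8] top L/R [299.7 437.2] [398.1 441. ] bar near-top end [371.  389.3] bar near-bot [372.2 438.1]
s4 0.038 flange under near [345.3 500.1] top near [344.5 479. ] top L/R [300.1 443.4] [398.2 447.2] bar near-top end [371.2 396. ] bar near-bot [372.4 444.5]
s5 0.0345 flange under near [348.7 595.4] top near [348.  575.8] top L/R [305.2 539.8] [399.6 543.6] bar near-top end [373.8 499.5] bar near-bot [374.9 544.2]
s5 0.038 flange under near [348.9 601. ] top near [348.2 581.6] top L/R [305.5 545.5] [399.7 549.4] bar near-top end [373.9 505.6] bar near-bot [375.  550.1]
bed pt at front corner [536.6 679.6] handle top end L/R edges [435.7 480.1] [439.  441.5]
```

Contact comes at TCP 0.088 with Fx = −8.7: the head leans on the +x lip. Lift slightly, shift 1 mm to −x, and press down again gently.

Request:
step_arm:
  increments:
    - [0, 0, -2, 0, 1]
    - [0.5, -0.9, -2, 0, 1]
    - [0.5, -0.9, 0, 0, 1]
    - [0.5, -0.9, 0.5, 0, 1]
    - [0.5, -0.9, 1, 0, 1]

```text
time: 7.85
tcp_pos: [0.5406, 0.0801, 0.088]
eef_rot: [-0.003, 0.512, 0.859, -0.001]
ft_force: [-5.2, -0.3, 13.8]
finger_gap: 0.149
```

```bash
python3 -c "
from h import *
go([.5414,.080,.0845],118.4)"
```

```text
t 7.85 tcp [0.5406 0.0801 0.088 ] yaw 118.37 delta [-0.4  0.7  3.5] spin -0.0 q6 -28.1 f [-5.2  -0.32 13.82] m [-0.024  0.963 -0.049] gap 0.149
```

Same height after the lateral shift → flat contact: the flange is on the bed. Easing up 0.5 mm and sliding toward the handle.

Request:
step_arm:
  increments:
    - [0, 0, -0.7, 0, 1]
    - [-1.5, -0.6, -0.7, 0, 1]
    - [-3.1, -1.2, -0.7, 0, 1]
    - [-4.7, -2.0, -0.7, 0, 1]
    - [-6.3, -2.9, -0.7, 0, 1]
    - [-6.3, -2.9, -0.7, 0, 1]

```text
time: 8.6
tcp_pos: [0.541, 0.0729, 0.0887]
eef_rot: [-0.003, 0.512, 0.859, -0.001]
ft_force: [-0.1, 0.1, -4.1]
finger_gap: 0.148
```

```bash
python3 -c "
from h import *
go([.5414,.070,.088],118.4)"
```

```text
t 8.6 tcp [0.541  0.0729 0.0887] yaw 118.35 delta [-2.8 -1.1  0.7] spin -0.1 q6 -28.9 f [-0.1   0.06 -4.14] m [ 0.047  0.029 -0.004] gap 0.148
```

Request:
step_arm:
  increments:
    - [-0.9, -0.5, 0, 0, 1]
    - [-1.8, -1.0, 0, 0, 1]
    - [-1.8, -1.0, 0, 0, 1]

```text
time: 8.98
tcp_pos: [0.541, 0.0711, 0.0886]
eef_rot: [-0.003, 0.512, 0.859, -0.0]
ft_force: [-0.4, 1.6, -2.5]
finger_gap: 0.153
```

Request:
step_arm:
  increments:
    - [-0.9, -0.5, 0, 0, 1]
    - [-0.9, -0.5, 0, 0, 1]

```text
time: 9.22
tcp_pos: [0.541, 0.0707, 0.0887]
eef_rot: [-0.003, 0.513, 0.859, 0.0]
ft_force: [0.4, 4.7, -2.0]
finger_gap: 0.153
```

Request:
step_arm:
  increments:
    - [-0.9, -0.5, 0, 0, 1]
    - [-0.9, -0.5, 0, 0, 1]

```text
time: 9.48
tcp_pos: [0.541, 0.0706, 0.0888]
eef_rot: [-0.004, 0.513, 0.859, 0.001]
ft_force: [0.2, 6.6, -2.0]
finger_gap: 0.15
```

Contact with the handle at TCP y ≈ 0.071 (Fy 6.6 N now). Back off 0.7 mm, then turn clockwise 80°.

Request:
step_arm:
  increments:
    - [0.6, 0.3, 0.3, 0, 1]
    - [0.6, 0.3, 0.3, 0, 1]

```text
time: 9.72
tcp_pos: [0.541, 0.071, 0.0885]
eef_rot: [-0.004, 0.512, 0.859, 0.001]
ft_force: [0.3, 0.7, -2.6]
finger_gap: 0.154
```

Request:
step_arm:
  increments:
    - [0, 0, 0, 10, 1]
    - [0, 0, 0, 20, 1]
    - [0, 0, 0, 30, 1]
    - [0, 0, 0, 40, 1]
    - [0, 0, 0, 50, 1]
    - [0, 0, 0, 60, 1]
    - [0, 0, 0, 70, 1]
    - [0, 0, 0, 78, 1]

```text
time: 10.72
tcp_pos: [0.5433, 0.0706, 0.0893]
eef_rot: [-0.002, 0.94, 0.343, 0.001]
ft_force: [5.0, 0.6, -3.1]
finger_gap: 0.152
```

```bash
python3 -c "
from h import *
go([.5414,.070,.088],38.4);save('side',240,130,110,110,5.4,'s6.png')"
```

```text
t 10.725 tcp [0.5433 0.0706 0.0893] yaw 40.06 delta [-1.8 -0.7  1.3] spin 1.7 q6 49.0 f [ 4.96  0.6  -3.08] m [-0.046 -1.111  0.075] gap 0.152
```

View pics/s6.png

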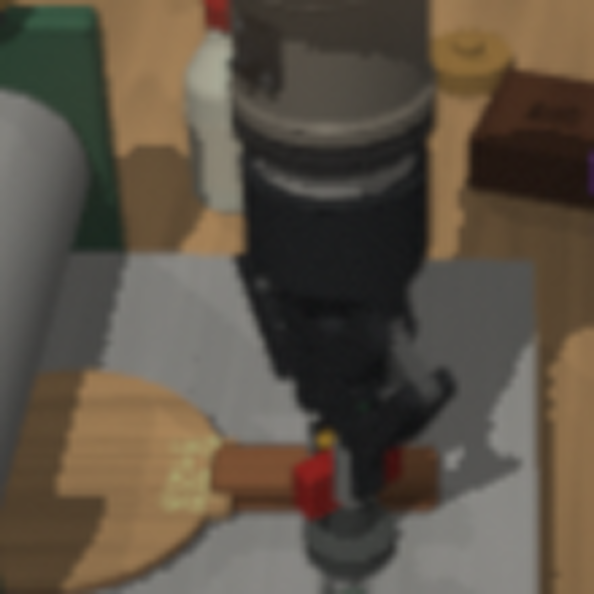

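The stop has turned: red bar (310,487)–(392,463), yellow mark now on the left at (325,437); the flange at (350,535) sits off the handle's near side. Open, lift clear and look.

Request:
step_arm:
  increments:
    - [0, 0, 0, 0, 0.3]
    - [0, 0, 0, 0, -0.3]
    - [0, 0, 0, 0, -0.3]
    - [0, 0, -10, 0, -0.3]
    - [0, 0, -40, 0, -0.3]
    - [0, 0, -80, 0, -0.3]
    - [0, 0, -100, 0, -0.3]
    - [0, 0, -100, 0, -0.3]

```text
time: 11.78
tcp_pos: [0.5441, 0.0702, 0.1914]
eef_rot: [-0.001, 0.94, 0.34, 0.003]
ft_force: [0.1, 0.6, -0.0]
finger_gap: 0.655
```

```bash
python3 -c "
from h import *
go([.5414,.070,.083],118.4);save('side',265,175,85,75,7.4,'s7.png')"
```

```text
t 11.775 tcp [0.5441 0.0702 0.1914] yaw 39.77 delta [ -2.9  -1.5 108.3] spin -78.6 q6 49.4 f [ 0.11  0.64 -0.05] m [-0.016 -0.015 -0.003] gap 0.655
```

View pics/s7.png

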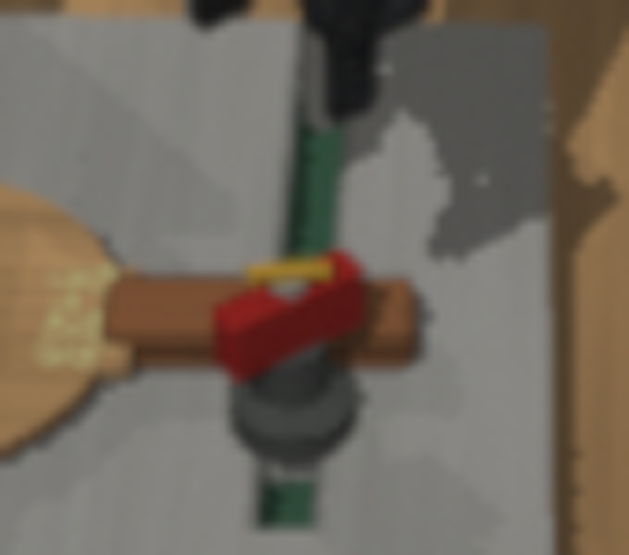

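```bash
cat >> h.py <<'E'
def proj(p,x,y,k,n="side"):
    W=C[n]["world_from_camera"];K=C[n]["K"];q=W[:3,:3].T@(np.array(p)-W[:3,3])
    u=K[0,0]*q[0]/-q[2]+K[0,2];v=K[1,1]*-q[1]/-q[2]+K[1,2]
    return np.round([(u-x+.5)*k-.5,(v-y+.5)*k-.5],1)
E
python3 - <<'E'
from h import *
np.set_printoptions(precision=4,suppress=True)
c=(265,175,7.4); Y=.0705
for z in(.05,.055,.06):
    print(z,"flange near bottom",proj([.542,Y+.021,z],*c),"L/R top",proj([.563,Y,z+.012],*c),proj([.521,Y,z+.012],*c),"bar top centre",proj([.542,Y,z+.059],*c))
for h in(13,18): print("mark",h,proj([.542,Y,.05-h/1000+.0835],*c))
S=lambda u,v,z:at("side",*crop(u,v,*c),z)
a,b=S(332,270,.1175),S(250,273,.1175);print("mark yaw",yaw(a,b),np.linalg.norm(a-b),(a+b)/2)
for e in(((216,312),(338,256)),((236,324),(363,277))):
    p,q=S(*e[0],.109),S(*e[1],.109);print("bar",yaw(q,p),np.linalg.norm(p-q),(p+q)/2)
print("slot end",S(290,527,.05),"handle near top edge",S(200,312,.073),S(380,318,.073),"bed-level handle",S(160,368,.05))
E
```

```text
0.05 flange near bottom [296.4 466.7] L/R top [237.1 392.6] [365.2 397.7] bar top centre [297.6 287.1]
0.055 flange near bottom [296.  455.6] L/R top [236.6 381.4] [365.  386.5] bar top centre [297.2 275.2]
0.06 flange near bottom [295.6 444.5] L/R top [236.  370.2] [364.9 375.3] bar top centre [296.8 263.2]
mark 13 [296.6 259.6]
mark 18 [297.  271.6]
mark yaw 6.520244936011474 0.02577436004286561 [0.5436 0.0729 0.1175]
bar 38.83563438496139 0.04637888964596576 [0.5484 0.0693 0.109 ]
bar 32.87209356473268 0.04525540968519959 [0.5406 0.0767 0.109 ]
slot end [0.5416 0.1186 0.05  ] handle near top edge [0.5777 0.0441 0.073 ] [0.5179 0.0436 0.073 ] bed-level handle [0.5919 0.0474 0.05  ]
```

Picture: flange seated on the bed (near bottom at (290,462), predicted 466), mark (250,273)–(332,270) ≈ square (6.5°), bar yaw ≈ 38°, flange beside the handle. Regrasp at the same yaw, a little lower.

Request:
step_arm:
  increments:
    - [0.6, -0.8, 30, 0, -0.3]
    - [0.6, -0.8, 65, 0, -0.3]
    - [0.6, -0.8, 95, 0, -0.3]
    - [0.6, -0.8, 107, 0, -0.3]
    - [0.6, -0.8, 107, 0, -0.3]

```text
time: 12.45
tcp_pos: [0.5428, 0.0716, 0.0819]
eef_rot: [-0.002, 0.94, 0.34, 0.0]
ft_force: [0.5, 0.1, -0.4]
finger_gap: 0.652
```

Request:
step_arm:
  increments:
    - [0, 0, 0, 0, 0.3]
    - [0, 0, 0, 0, 1]
    - [0, 0, 0, 0, 1]
    - [0, 0, 0, 0, 1]
    - [0, 0, 0, 0, 1]
  grip_force: 50

```text
time: 13.08
tcp_pos: [0.5436, 0.0714, 0.0831]
eef_rot: [-0.002, 0.94, 0.34, 0.001]
ft_force: [0.6, -1.1, 6.7]
finger_gap: 0.222
```

```bash
python3 -c "
from h import *
go([.5440,.0712,.083],-40)"
```

```text
t 13.075 tcp [0.5436 0.0714 0.0831] yaw 39.76 delta [0.1 0.4 0.1] spin 79.8 q6 49.4 f [ 0.56 -1.15  6.7 ] m [-0.167  0.049 -0.004] gap 0.222
```

Gap 0.222 instead of 0.153: the tips catch below the bar. Reopen, raise 6 mm and regrip.

Request:
step_arm:
  increments:
    - [0, 0, 0, 0, 0.2]
    - [0, 0, 0, 0, 0.2]
    - [0.1, 0, -6, 0, 0.2]
    - [0.1, 0, -6, 0, 1]
    - [0.1, 0, -6, 0, 1]
    - [0.1, 0, -6, 0, 1]
    - [0.1, 0, -6, 0, 1]

```text
time: 13.95
tcp_pos: [0.5442, 0.0715, 0.0897]
eef_rot: [-0.001, 0.94, 0.34, 0.002]
ft_force: [-0.4, 1.0, 5.9]
finger_gap: 0.153
```

```bash
python3 -c "
from h import *
go([.5440,.0712,.089],-40)"
```

```text
t 13.95 tcp [0.5442 0.0715 0.0897] yaw 39.77 delta [-0.3  0.1  0.7] spin 79.8 q6 49.4 f [-0.39  1.    5.87] m [ 0.03  -0.021  0.016] gap 0.153
```

Request:
step_arm:
  increments:
    - [0, 0, 0, 5, 1]
    - [0, 0, 0, 10, 1]
    - [0, 0, 0, 15, 1]
    - [0, 0, 0, 20, 1]
    - [0, 0, 0, 25, 1]
    - [0, 0, 0, 25, 1]

```text
time: 14.7
tcp_pos: [0.5446, 0.0713, 0.0897]
eef_rot: [-0.001, 0.992, 0.129, 0.002]
ft_force: [1.3, -0.8, 0.6]
finger_gap: 0.151
```

```bash
python3 -c "
from h import *
go([.5440,.0712,.089],-40)"
```

```text
t 14.7 tcp [0.5446 0.0713 0.0897] yaw 14.81 delta [-0.6 -0.1  0.7] spin 54.8 q6 74.4 f [ 1.27 -0.8   0.58] m [-0.296 -0.29  -0.025] gap 0.151
```

Request:
step_arm:
  increments:
    - [0, 0, 0, 5, 1]
    - [0, 0, 0, 10, 1]
    - [0, 0, 0, 15, 1]
    - [0, 0, 0, 15, 1]

```text
time: 15.2
tcp_pos: [0.5447, 0.0712, 0.0897]
eef_rot: [-0.002, 1.0, -0.001, 0.002]
ft_force: [1.2, -1.2, 2.8]
finger_gap: 0.153
```

```bash
python3 -c "
from h import *
go([.5440,.0712,.089],-40)"
```

```text
t 15.2 tcp [0.5447 0.0712 0.0897] yaw -0.06 delta [-0.7 -0.   0.7] spin 39.9 q6 89.3 f [ 1.23 -1.15  2.81] m [-0.235 -0.225 -0.054] gap 0.153
```

Request:
step_arm:
  increments:
    - [0, 0, 0, 5, 1]
    - [0, 0, 0, 10, 1]
    - [0, 0, 0, 15, 1]
    - [0, 0, 0, 15, 1]

```text
time: 15.7
tcp_pos: [0.5447, 0.071, 0.0897]
eef_rot: [-0.002, 0.992, -0.13, 0.002]
ft_force: [0.4, -0.2, 1.8]
finger_gap: 0.147
```

```bash
python3 -c "
from h import *
go([.5440,.0712,.089],-40)"
```

```text
t 15.7 tcp [0.5447 0.071  0.0897] yaw -14.89 delta [-0.7  0.   0.7] spin 25.1 q6 104.1 f [ 0.43 -0.24  1.79] m [-0.38  -0.2   -0.055] gap 0.147
```

Request:
step_arm:
  increments:
    - [0, 0, 0, 5, 1]
    - [0, 0, 0, 10, 1]
    - [0, 0, 0, 14, 1]
    - [0, 0, 0, 14, 1]

```text
time: 16.2
tcp_pos: [0.5446, 0.071, 0.0897]
eef_rot: [-0.002, 0.969, -0.248, 0.001]
ft_force: [0.4, -1.2, 1.9]
finger_gap: 0.152
```

```bash
python3 -c "
from h import *
go([.5440,.0712,.089],-40)"
```

```text
t 16.2 tcp [0.5446 0.071  0.0897] yaw -28.7 delta [-0.7  0.1  0.7] spin 11.3 q6 117.9 f [ 0.38 -1.23  1.88] m [-0.307 -0.135 -0.022] gap 0.152
```

Request:
step_arm:
  increments:
    - [0, 0, 0, 5, 1]
    - [0, 0, 0, 10, 1]
    - [0, 0, 0, 15, 1]
    - [0, 0, 0, 15, 1]

```text
time: 16.7
tcp_pos: [0.5445, 0.071, 0.0897]
eef_rot: [-0.002, 0.929, -0.371, 0.001]
ft_force: [0.4, -1.6, 1.6]
finger_gap: 0.149
```

```bash
python3 -c "
from h import *
go([.5440,.0712,.089],-40)"
```

```text
t 16.7 tcp [0.5445 0.071  0.0897] yaw -43.5 delta [-0.5  0.2  0.7] spin -3.5 q6 132.7 f [ 0.35 -1.61  1.62] m [-0.376  0.005 -0.016] gap 0.149
```

No tightening yet after 84°. Release, lift, half-turn back and regrasp.

Request:
step_arm:
  increments:
    - [0, 0, 0, 0, 0.2]
    - [0, 0, 0, 0, -0.2]
    - [0, 0, 0, 0, -0.2]
    - [0, 0, -20, 0, -0.2]
    - [0, 0, -60, -10, -0.2]
    - [0, 0, -90, -20, -0.2]
    - [0, 0, -100, -30, -0.2]
    - [0, 0, -100, -40, -0.2]

```text
time: 17.7
tcp_pos: [0.5446, 0.0707, 0.1909]
eef_rot: [-0.002, 1.0, -0.027, 0.003]
ft_force: [-0.0, 0.1, -0.9]
finger_gap: 0.602
```

Request:
step_arm:
  increments:
    - [0, 0, 0, -10, -0.2]
    - [0, 0, 0, -20, -0.2]
    - [0, 0, 0, -30, -0.2]
    - [0, 0, 0, -40, -0.2]
    - [0, 0, 0, -50, -0.2]
    - [0, 0, 0, -60, -0.2]
    - [0, 0, 0, -70, -0.2]
    - [0, 0, 0, -80, -0.2]

```text
time: 18.7
tcp_pos: [0.5445, 0.0708, 0.1908]
eef_rot: [0.0, 0.781, 0.624, 0.003]
ft_force: [0.3, -0.1, 0.0]
finger_gap: 0.6
```

```bash
python3 - <<'E'
from h import *
import cv2
go([.5442,.0712,.0895],136.5)
save("side",265,175,85,75,7.4,"s8.png")
im=cv2.imread("pics/s8.png");h=cv2.cvtColor(im,cv2.COLOR_BGR2HSV)
S=lambda u,v,z:at("side",*crop(u,v,265,175,7.4),z)
def blob(m,z,nm):
    m[:150]=0;n,l,st,ce=cv2.connectedComponentsWithStats(m);i=1+np.argmax(st[1:,4]);r=cv2.minAreaRect(np.argwhere(l==i)[:,::-1].astype(np.float32));b=cv2.boxPoints(r)
    e=sorted([(np.linalg.norm(b[0]-b[1]),(b[1]+b[2])/2,(b[0]+b[3])/2),(np.linalg.norm(b[1]-b[2]),(b[0]+b[1])/2,(b[2]+b[3])/2)],key=lambda t:t[0])
    p,q=[S(*x,z) for x in e[1][1:]];print(nm,st[i],"px",e[1][1:],"yaw",yaw(p,q),np.linalg.norm(p-q),(p+q)/2)
blob(cv2.inRange(h,(20,110,80),(35,255,255)),.118,"mark")
m=cv2.inRange(h,(0,150,70),(6,255,255))|cv2.inRange(h,(174,150,70),(180,255,255));blob(m,.1,"bar")
E
```

```text
t 18.7 tcp [0.5445 0.0708 0.1908] yaw 77.23 delta [-1.000e-01 -8.000e-01  1.013e+02] spin -59.3 q6 12.0 f [ 0.31 -0.13  0.03] m [0.068 0.005 0.045] gap 0.6
mark [ 254  254   76   24 1308] px (array([329. , 265.5], dtype=float32), array([254. , 265.5], dtype=float32)) yaw 3.3231859881507204 0.023615869501511455 [0.54368323 0.07056093 0.118     ]
bar [ 223  254  134  136 8651] px (array([223.42252, 272.46826], dtype=float32), array([354.74484, 365.40405], dtype=float32)) yaw 137.64893667921768 0.06170416079347129 [0.54487203 0.07535172 0.1       ]
```

View pics/s8.png

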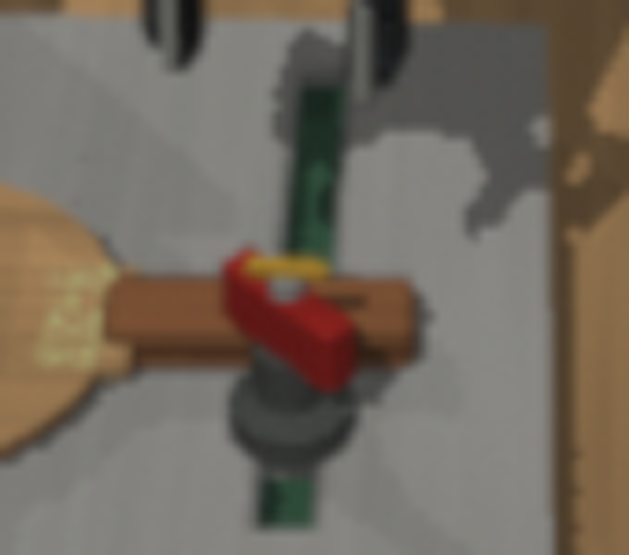

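Bolt stays square (mark (254,265)–(329,265), ~3°), bar turned to about −43°, mark risen ~2 mm: the head is being drawn up. Finish the half turn and regrasp.

Request:
step_arm:
  increments:
    - [0, 0, 0, -10, -0.2]
    - [0, 0, 0, -20, -0.2]
    - [0, 0, 0, -30, -0.2]
    - [0, 0, 0, -40, -0.2]
    - [0, 0, 0, -50, -0.2]
    - [0, 0, 0, -59.3, -0.2]
    - [0, 0, 0, -59.3, -0.2]

```text
time: 19.62
tcp_pos: [0.5444, 0.0709, 0.1907]
eef_rot: [0.002, 0.369, 0.93, 0.002]
ft_force: [-0.5, -0.2, 0.2]
finger_gap: 0.6
```

Request:
step_arm:
  increments:
    - [0, 0, 30, 0, -0.2]
    - [0, 0, 65, 0, -0.2]
    - [0, 0, 92, 0, -0.2]
    - [0, 0, 101, 0, -0.2]
    - [0, 0, 101, 0, -0.2]

```text
time: 20.25
tcp_pos: [0.545, 0.0712, 0.0897]
eef_rot: [0.002, 0.37, 0.929, 0.002]
ft_force: [0.1, -0.8, 1.2]
finger_gap: 0.599
```

```bash
python3 -c "
from h import *
go([.5444,.0712,.0895],136.5)"
```

```text
t 20.25 tcp [0.545  0.0712 0.0897] yaw 136.62 delta [ 0.4 -0.4  0.2] spin 0.1 q6 -47.4 f [ 0.11 -0.83  1.22] m [-0.003 -0.025 -0.016] gap 0.599
```

Close, let it settle, then turn in 10° steps watching the moment.

Request:
step_arm:
  increments:
    - [0.3, -0.3, 0, 0, 0.3]
    - [0.3, -0.3, 0, 0, 1]
    - [0.3, -0.3, 0, 0, 1]
    - [0.3, -0.3, 0, 0, 1]
    - [0.3, -0.3, 0, 0, 1]
    - [0.3, -0.3, 0, 0, 1]

```text
time: 21.0
tcp_pos: [0.5451, 0.0711, 0.0909]
eef_rot: [0.002, 0.37, 0.929, 0.003]
ft_force: [-1.3, -1.8, 5.2]
finger_gap: 0.15
```

```bash
python3 -c "
from h import *
go([.5440,.0712,.089],136.5)"
```

```text
t 21.0 tcp [0.5451 0.0711 0.0909] yaw 136.61 delta [ 0.9 -0.7  1.8] spin 0.1 q6 -47.4 f [-1.3  -1.78  5.21] m [-0.083  0.225  0.067] gap 0.15
```

Request:
step_arm:
  increments:
    - [0, 0, 0, 5, 1]
    - [0, 0, 0, 10, 1]
    - [0, 0, 0, 10, 1]

```text
time: 21.38
tcp_pos: [0.5448, 0.0711, 0.0909]
eef_rot: [0.002, 0.449, 0.894, 0.003]
ft_force: [-0.2, -0.7, -0.2]
finger_gap: 0.148
```

```bash
python3 -c "
from h import *
go([.5440,.0712,.089],136.5)"
```

```text
t 21.375 tcp [0.5448 0.0711 0.0909] yaw 126.65 delta [ 0.6 -0.6  1.9] spin -9.9 q6 -37.4 f [-0.2  -0.72 -0.17] m [-0.14   0.249 -0.028] gap 0.148
```

Request:
step_arm:
  increments:
    - [0, 0, 0, 5, 1]
    - [0, 0, 0, 10, 1]
    - [0, 0, 0, 10, 1]

```text
time: 21.75
tcp_pos: [0.5446, 0.071, 0.0909]
eef_rot: [0.002, 0.524, 0.852, 0.003]
ft_force: [-0.8, -0.1, -0.4]
finger_gap: 0.149
```

```bash
python3 -c "
from h import *
go([.5440,.0712,.089],136.5)"
```

```text
t 21.75 tcp [0.5446 0.071  0.0909] yaw 116.77 delta [ 0.4 -0.5  1.9] spin -19.7 q6 -27.6 f [-0.78 -0.11 -0.42] m [-0.164  0.197 -0.039] gap 0.149
```

Request:
step_arm:
  increments:
    - [0, 0, 0, 5, 1]
    - [0, 0, 0, 10, 1]
    - [0, 0, 0, 10, 1]

```text
time: 22.12
tcp_pos: [0.5444, 0.0711, 0.0909]
eef_rot: [0.001, 0.595, 0.804, 0.003]
ft_force: [-2.3, -0.3, 0.5]
finger_gap: 0.148
```

```bash
python3 -c "
from h import *
go([.5440,.0712,.089],136.5)"
```

```text
t 22.125 tcp [0.5444 0.0711 0.0909] yaw 106.96 delta [ 0.2 -0.4  1.9] spin -29.5 q6 -17.7 f [-2.31 -0.31  0.51] m [-0.097  0.256 -0.009] gap 0.148
```

Request:
step_arm:
  increments:
    - [0, 0, 0, 5, 1]
    - [0, 0, 0, 10, 1]
    - [0, 0, 0, 10, 1]

```text
time: 22.5
tcp_pos: [0.5441, 0.0711, 0.0909]
eef_rot: [0.001, 0.662, 0.75, 0.003]
ft_force: [-2.4, -1.1, 1.8]
finger_gap: 0.149
```

```bash
python3 -c "
from h import *
go([.5440,.0712,.089],136.5)"
```

```text
t 22.5 tcp [0.5441 0.0711 0.0909] yaw 97.15 delta [ 0.1 -0.1  1.9] spin -39.3 q6 -7.9 f [-2.42 -1.08  1.81] m [-0.094  0.423 -0.066] gap 0.149
```

Request:
step_arm:
  increments:
    - [0, 0, 0, 5, 1]
    - [0, 0, 0, 8, 1]
    - [0, 0, 0, 8, 1]

```text
time: 22.88
tcp_pos: [0.5439, 0.071, 0.0908]
eef_rot: [0.0, 0.711, 0.703, 0.002]
ft_force: [-2.9, -0.3, 0.9]
finger_gap: 0.147
```

```bash
python3 -c "
from h import *
go([.5440,.0712,.089],136.5)"
```

```text
t 22.875 tcp [0.5439 0.071  0.0908] yaw 89.37 delta [0.2 0.1 1.8] spin -47.1 q6 -0.1 f [-2.88 -0.28  0.89] m [-0.165  0.41   0.072] gap 0.147
```

Request:
step_arm:
  increments:
    - [0, 0, 0, 4, 1]
    - [0, 0, 0, 4, 1]

```text
time: 23.12
tcp_pos: [0.5437, 0.071, 0.0908]
eef_rot: [0.0, 0.734, 0.679, 0.002]
ft_force: [-2.8, -0.6, 1.8]
finger_gap: 0.149
```

```bash
python3 -c "
from h import *
go([.5440,.0712,.089],136.5)"
```

```text
t 23.125 tcp [0.5437 0.071  0.0908] yaw 85.55 delta [0.2 0.2 1.8] spin -51.0 q6 3.7 f [-2.83 -0.56  1.82] m [-0.238  0.407  0.089] gap 0.149
```

Request:
step_arm:
  increments:
    - [0, 0, 0, 4, 1]
    - [0, 0, 0, 4, 1]

```text
time: 23.38
tcp_pos: [0.5436, 0.071, 0.0908]
eef_rot: [0.0, 0.756, 0.654, 0.002]
ft_force: [-3.8, -1.3, 1.5]
finger_gap: 0.148
```

```bash
python3 -c "
from h import *
go([.5440,.0712,.089],136.5)"
```

```text
t 23.375 tcp [0.5436 0.071  0.0908] yaw 81.72 delta [0.2 0.3 1.8] spin -54.8 q6 7.5 f [-3.8  -1.31  1.52] m [-0.172  0.369  0.141] gap 0.148
```

The moment is climbing (0.07→0.14); continue in small steps.

Request:
step_arm:
  increments:
    - [0, 0, 0, 4, 1]
    - [0, 0, 0, 4, 1]

```text
time: 23.62
tcp_pos: [0.5435, 0.071, 0.0908]
eef_rot: [-0.0, 0.778, 0.629, 0.002]
ft_force: [-3.3, 0.1, 1.5]
finger_gap: 0.147
```

```bash
python3 -c "
from h import *
go([.5440,.0712,.089],136.5)"
```

```text
t 23.625 tcp [0.5435 0.071  0.0908] yaw 77.9 delta [0.3 0.4 1.8] spin -58.6 q6 11.3 f [-3.34  0.06  1.51] m [-0.194  0.455  0.183] gap 0.147
```

Request:
step_arm:
  increments:
    - [0, 0, 0, 3, 1]
    - [0, 0, 0, 3, 1]

```text
time: 23.88
tcp_pos: [0.5435, 0.071, 0.0908]
eef_rot: [-0.0, 0.793, 0.609, 0.002]
ft_force: [-3.3, 0.2, 1.1]
finger_gap: 0.153
```

```bash
python3 -c "
from h import *
go([.5440,.0712,.089],136.5)"
```

```text
t 23.875 tcp [0.5435 0.071  0.0908] yaw 75.07 delta [0.3 0.5 1.8] spin -61.4 q6 14.2 f [-3.33  0.22  1.12] m [-0.164  0.439  0.271] gap 0.153
```

Request:
step_arm:
  increments:
    - [0, 0, 0, 3, 1]
    - [0, 0, 0, 3, 1]

```text
time: 24.12
tcp_pos: [0.5434, 0.071, 0.0908]
eef_rot: [-0.0, 0.808, 0.589, 0.002]
ft_force: [-3.0, 0.4, 1.1]
finger_gap: 0.15
```

```bash
python3 -c "
from h import *
for i in range(4): go([.5440,.0712,.089],136.5); imaging.snapshot('side')"
```

```text
t 24.125 tcp [0.5434 0.071  0.0908] yaw 72.21 delta [0.4 0.5 1.8] spin -64.3 q6 17.0 f [-3.01  0.36  1.13] m [-0.211  0.427  0.275] gap 0.15
t 24.175 tcp [0.5434 0.071  0.0908] yaw 72.21 delta [0.3 0.5 1.8] spin -64.3 q6 17.0 f [-3.47 -0.92  1.74] m [-0.2    0.487  0.305] gap 0.153
t 24.225 tcp [0.5434 0.071  0.0908] yaw 72.19 delta [0.4 0.5 1.8] spin -64.3 q6 17.0 f [-2.52  0.19  1.37] m [-0.184  0.504  0.41 ] gap 0.152
t 24.275 tcp [0.5434 0.071  0.0908] yaw 72.17 delta [0.4 0.5 1.8] spin -64.3 q6 17.1 f [-3.09 -0.81  1.1 ] m [-0.189  0.434  0.361] gap 0.152
```

Mean moment ≈ 0.34 N m (0.31 by trend): well tightened. Let go and lift away.

Request:
step_arm:
  increments:
    - [0, 0, 0, 0, 0.3]
    - [0, 0, 0, 0, -0.2]
    - [0, 0, 0, 0, -0.2]
    - [0, 0, -15, 0, -0.2]
    - [0, 0, -50, 0, -0.2]
    - [0, 0, -90, 0, -0.2]
    - [0, 0, -110, 0, -0.2]
    - [0, 0, -110, 0, -0.2]

```text
time: 25.32
tcp_pos: [0.5441, 0.0707, 0.2033]
eef_rot: [0.001, 0.808, 0.589, 0.004]
ft_force: [1.1, 0.1, 0.5]
finger_gap: 0.601
```

```bash
python3 - <<'E'
from h import *
import cv2
go([.5442,.0712,.0895],72)
c=(265,175,7.4);save("side",265,175,85,75,7.4,"s9.png")
im=cv2.imread("pics/s9.png");h=cv2.cvtColor(im,cv2.COLOR_BGR2HSV);old=cv2.imread("pics/s8.png")
S=lambda u,v,z:at("side",*crop(u,v,*c),z)
m=cv2.inRange(h,(20,110,80),(35,255,255));m[:150]=0
n,l,st,ce=cv2.connectedComponentsWithStats(m);i=1+np.argmax(st[1:,4])
r=np.argwhere(l==i);L=r[r[:,1]<r[:,1].min()+8].mean(0);Rr=r[r[:,1]>r[:,1].max()-8].mean(0)
a,b=S(Rr[1],Rr[0],.120),S(L[1],L[0],.120);print(st[i],"mark yaw",yaw(a,b),(a+b)/2)
# flange shift against previous view
t=old[385:460,225:365];res=cv2.matchTemplate(im,t,cv2.TM_CCOEFF_NORMED);print(cv2.minMaxLoc(res)[1::2],"expect (225,385)")
E
```

```text
t 25.325 tcp [0.5441 0.0707 0.2033] yaw 72.15 delta [-1.000e-01 -9.000e-01  1.138e+02] spin 0.1 q6 17.1 f [1.06 0.11 0.47] m [-0.021 -0.008 -0.037] gap 0.601
[ 245  253   76   25 1141] mark yaw -7.898108403505454 [0.54614707 0.07405412 0.12      ]
(0.9178091287612915, (223, 389)) expect (225,385)
```

```bash
python3 - <<'E'
from h import *
import cv2
c=(265,175,7.4)
im=[cv2.cvtColor(cv2.imread(f"pics/s{i}.png"),cv2.COLOR_BGR2GRAY) for i in(7,8,9)]
for a in(0,1):
  for box in((425,475,230,350),(395,470,228,262),(280,370,110,200)):
    y0,y1,x0,x1=box;t=im[a][y0:y1,x0:x1];r=cv2.minMaxLoc(cv2.matchTemplate(im[2],t,cv2.TM_CCOEFF_NORMED));print("s",7+a,box,round(r[1],3),"shift",r[3][0]-x0,r[3][1]-y0)
p=at("side",*crop(293,460,*c),.05);q=at("side",*crop(293,465,*c),.05);print("5 px =",(q-p)*1000,"mm")
for x in(285,):print([int(v) for v in im[2][440:490:2,x]],[int(v) for v in im[0][440:490:2,x]])
E
```

```text
s 7 (425, 475, 230, 350) 0.959 shift -2 6
s 7 (395, 470, 228, 262) 0.996 shift -1 8
s 7 (280, 370, 110, 200) 0.999 shift 0 0
s 8 (425, 475, 230, 350) 0.992 shift -1 2
s 8 (395, 470, 228, 262) 0.995 shift 0 4
s 8 (280, 370, 110, 200) 0.999 shift 0 0
5 px = [-0.20460422  2.29079117  0.        ] mm
[63, 59, 55, 52, 49, 49, 49, 50, 50, 51, 51, 52, 52, 53, 53, 54, 55, 56, 58, 59, 60, 61, 62, 62, 61] [55, 53, 51, 50, 50, 50, 50, 51, 53, 54, 56, 59, 64, 69, 75, 81, 86, 89, 89, 87, 82, 75, 68, 64, 62]
```

Mark within ~9° of square, but the flange rim appears to have crept ~1–3 mm along +y. Move the arm aside to measure the gap from the top camera.

Request:
step_arm:
  increments:
    - [-40, 2, -10, 0, -0.2]
    - [-95, 4, -20, 0, -0.2]
    - [-150, 6, -20, 0, -0.2]
    - [-205, 8, -20, 0, -0.2]
    - [-260, 10, -20, 0, -0.2]
    - [-315, 12, -20, 0, -0.2]
    - [-360, 12, -20, 0, -0.2]
    - [-360, 12, -20, 0, -0.2]

```text
time: 26.38
tcp_pos: [0.4428, -0.2779, 0.2188]
eef_rot: [-0.001, 0.81, 0.587, 0.002]
ft_force: [0.0, 0.3, 0.7]
finger_gap: 0.598
```

```bash
python3 - <<'E'
from h import *
import cv2
go([.3,-.3,.2])
ims=np.mean([imaging.snapshot("top").astype(float) for _ in range(6)],0)[...,::-1];cv2.imwrite("pics/t9.png",ims)
sd=np.mean([imaging.snapshot("side").astype(float) for _ in range(6)],0)[...,::-1];cv2.imwrite("pics/s10.png",sd)
# predicted pixels
c=(0,0,1)
for y in(.0695,.0705,.0717,.073):print(y,"flange centre top cam",proj([.5437,y,.062],*c,n="top"),"right(-y) edge",proj([.5437,y-.021,.062],*c,n="top"),"left edge",proj([.5437,y+.021,.062],*c,n="top"))
print("handle +y edge",proj([.54,.0485,.073],*c,n="top"))
for v in range(171,192):print(v,' '.join('%02x%02x%02x'%tuple(int(k) for k in ims[v,u,::-1]) for u in range(280,316)))
E
```

```text
t 26.375 tcp [ 0.4428 -0.2779  0.2188] yaw 71.9 delta [ -65.4 -128.9   18.3] spin None q6 -22.7 f [0.04 0.35 0.68] m [0.001 0.01  0.053] gap 0.598
0.0695 flange centre top cam [294.2 182.5] right(-y) edge [301.9 182.4] left edge [286.6 182.5]
0.0705 flange centre top cam [293.9 182.5] right(-y) edge [301.5 182.4] left edge [286.2 182.5]
0.0717 flange centre top cam [293.4 182.5] right(-y) edge [301.1 182.4] left edge [285.8 182.5]
0.073 flange centre top cam [292.9 182.5] right(-y) edge [300.6 182.4] left edge [285.3 182.5]
handle +y edge [301.7 183.1]
171 989596 999596 989596 989495 989595 979595 999796 999696 999696 999696 9a9797 999696 999596 989596 939092 908e90 8f8d8f 908e8f 908d8e 8f8b8c 8b8381 826c64 815841 84502e 87512a 89512a 8b532a 8a5229 885129 824d29 74492c 62483c 5b524f 5c5a59 5e5c5d 605e5f
172 999696 999596 989696 989596 989595 989595 989696 999796 999697 999697 999696 9a9694 9b9693 989494 949191 908e8f 908d8f 8f8d8e 918e8f 8f8c8d 8c8483 847067 815842 84512e 87512b 8a522b 8b532c 8a522a 885029 844f29 75482b 62483a 5c534f 5e5a5a 5f5d5e 615f60
173 9a9696 999797 999696 9994
[... 4253 characters left out ...]
623a1e 6b3f20 714222 724422 704322 684229 5e473c 5c5251 5e5b5c 605e5f
190 959293 939191 918f90 928f90 929090 918f8f 928f90 908d8e 8b898a 827f81 767475 6a6969 616161 585757 535252 535252 555355 565556 5c5a5b 615f60 676464 6e6562 745c51 764d35 744627 6f4221 744625 7c4a26 824d29 824d28 7e4b27 72462c 63493d 5c5351 5f5c5c 605e5f
191 929091 929091 918f90 929090 929090 928f90 928f91 918e8f 918e8f 8d8b8b 888687 817f7f 7b7979 747271 727070 727071 737171 737172 757374 757475 7a7777 7c7574 7c665d 7a533d 7d4c2b 7e4c27 814e29 855029 88522b 88512b 854f2b 75482a 624739 5b504e 5e5b5b 5f5d5e[ WARN:0@10.716] global loadsave.cpp:1063 imwrite_ Unsupported depth image for selected encoder is fallbacked to CV_8U.
```

Top-camera estimate: flange centre y ≈ 0.0728, handle face ≈ 0.049 → gap ≈ 2–2.8 mm, too near the 3 mm limit. I'll go back, loosen slightly, slide the stop to the handle and retighten.

Request:
step_arm:
  increments:
    - [45, -2, 0, 0, -0.2]
    - [100, -4, 0, 0, -0.2]
    - [155, -6, 0, 0, -0.2]
    - [210, -8, 0, 0, -0.2]
    - [265, -10, 0, 0, -0.2]
    - [320, -12, 0, 0, -0.2]
    - [363, -13, 0, 0, -0.2]
    - [363, -13, 0, 0, -0.2]

```text
time: 27.98
tcp_pos: [0.5434, 0.077, 0.2216]
eef_rot: [0.0, 0.807, 0.591, 0.003]
ft_force: [0.1, -0.8, -1.2]
finger_gap: 0.596
```

```bash
python3 -c "
from h import *
go([.5436,.0725,.0905],72.2)"
```

```text
t 27.975 tcp [0.5434 0.077  0.2216] yaw 72.43 delta [ -4.8   1.  131. ] spin 0.2 q6 17.5 f [ 0.12 -0.78 -1.15] m [ 0.05   0.013 -0.002] gap 0.596
```

Request:
step_arm:
  increments:
    - [-4.4, 1, 25, 0, -0.2]
    - [-4.4, 1, 70, 0, -0.2]
    - [-4.4, 1, 110, 0, -0.2]
    - [-4.4, 1, 128, 0, -0.2]
    - [-4.4, 1, 131, 0, -0.2]
    - [-4.4, 1, 131, 0, -0.2]

```text
time: 28.72
tcp_pos: [0.5441, 0.0723, 0.0912]
eef_rot: [0.001, 0.807, 0.591, 0.003]
ft_force: [-0.2, 0.5, -0.2]
finger_gap: 0.597
```

Request:
step_arm:
  increments:
    - [0, 0, 0, 0, 0.3]
    - [0, 0, 0, 0, 1]
    - [0, 0, 0, 0, 1]
    - [0, 0, 0, 0, 1]
    - [0, 0, 0, 0, 1]

```text
time: 29.35
tcp_pos: [0.5438, 0.0725, 0.0923]
eef_rot: [0.001, 0.807, 0.591, 0.003]
ft_force: [-2.7, 0.0, 5.8]
finger_gap: 0.15
```

```bash
python3 -c "
from h import *
go([.5436,.0725,.0905],72.2)"
```

```text
t 29.35 tcp [0.5438 0.0725 0.0923] yaw 72.44 delta [-0.1 -0.2  1.8] spin 0.2 q6 16.9 f [-2.73  0.03  5.76] m [0.069 0.611 0.134] gap 0.15
```

Request:
step_arm:
  increments:
    - [0, 0, 0, -5, 1]
    - [0, 0, 0, -10, 1]
    - [0, 0, 0, -16, 1]
    - [0, 0, 0, -16, 1]

```text
time: 29.85
tcp_pos: [0.5436, 0.0726, 0.0923]
eef_rot: [0.001, 0.717, 0.697, 0.003]
ft_force: [0.0, 0.0, -1.2]
finger_gap: 0.149
```

Request:
step_arm:
  increments:
    - [-1, 0.3, 0, 0, 1]
    - [-1, 0.3, 0, 0, 1]

```text
time: 30.1
tcp_pos: [0.5436, 0.0724, 0.0923]
eef_rot: [0.0, 0.717, 0.697, 0.003]
ft_force: [-0.3, 5.5, -1.1]
finger_gap: 0.141
```

```bash
python3 -c "
from h import *
go([.5436,.0725,.0905],72.2)"
```

```text
t 30.1 tcp [0.5436 0.0724 0.0923] yaw 88.34 delta [ 0.1 -0.   1.8] spin 16.1 q6 0.9 f [-0.34  5.5  -1.12] m [0.912 0.171 0.205] gap 0.141
```

Request:
step_arm:
  increments:
    - [-1, 0, 0, 0, 1]
    - [-1, 0, 0, 0, 1]

```text
time: 30.35
tcp_pos: [0.5436, 0.0722, 0.0923]
eef_rot: [0.0, 0.718, 0.696, 0.004]
ft_force: [0.9, 6.9, -2.0]
finger_gap: 0.15
```

```bash
python3 -c "
from h import *
go([.5436,.0725,.0905],72.2)"
```

```text
t 30.35 tcp [0.5436 0.0722 0.0923] yaw 88.29 delta [ 0.2 -0.   1.8] spin 16.1 q6 0.9 f [ 0.9   6.92 -2.02] m [ 1.058 -0.038  0.213] gap 0.15
```

Request:
step_arm:
  increments:
    - [0.8, 0, 0, 0, 1]
    - [0.8, 0, 0, -5, 1]
    - [0.8, 0, 0, -10, 1]
    - [0.8, 0, 0, -10, 1]

```text
time: 30.85
tcp_pos: [0.5437, 0.0726, 0.0923]
eef_rot: [0.001, 0.655, 0.756, 0.004]
ft_force: [0.2, -0.2, -2.4]
finger_gap: 0.146
```

```bash
python3 -c "
from h import *
go([.5436,.0725,.0905],72.2)"
```

```text
t 30.85 tcp [0.5437 0.0726 0.0923] yaw 98.21 delta [-0.1 -0.1  1.8] spin 26.0 q6 -9.0 f [ 0.22 -0.21 -2.36] m [-0.116  0.148  0.141] gap 0.146
```

Request:
step_arm:
  increments:
    - [-1, 0, 0, 0, 1]
    - [-1, 0, 0, 0, 1]

```text
time: 31.1
tcp_pos: [0.5437, 0.0723, 0.0923]
eef_rot: [0.0, 0.655, 0.755, 0.004]
ft_force: [-0.3, 4.8, -2.0]
finger_gap: 0.152
```

Request:
step_arm:
  increments:
    - [-1, 0, 0, 0, 1]
    - [-1, 0, 0, 0, 1]

```text
time: 31.35
tcp_pos: [0.5437, 0.0721, 0.0924]
eef_rot: [-0.0, 0.656, 0.755, 0.004]
ft_force: [0.2, 5.4, -1.0]
finger_gap: 0.152
```

Blocked at the same y also when loosened. Test freedom by moving +y 3 mm.

Request:
step_arm:
  increments:
    - [1, 0, 0, 0, 1]
    - [2, 0, 0, 0, 1]
    - [3.3, 0, 0, 0, 1]
    - [3.3, 0, 0, 0, 1]

```text
time: 31.85
tcp_pos: [0.5436, 0.0734, 0.0924]
eef_rot: [0.001, 0.656, 0.755, 0.003]
ft_force: [0.6, -7.9, -2.6]
finger_gap: 0.15
```

```bash
python3 -c "
from h import *
go([.5436,.0725,.0905],72.2)"
```

```text
t 31.85 tcp [0.5436 0.0734 0.0924] yaw 98.03 delta [-0.9 -0.1  1.9] spin 25.8 q6 -8.6 f [ 0.6  -7.93 -2.56] m [-1.502  0.054  0.065] gap 0.15
```

Request:
step_arm:
  increments:
    - [-1, 0, 0, 0, 1]
    - [-1, 0, 0, -8, 1]
    - [-1, 0, 0, -16, 1]
    - [-1, 0, 0, -25, 1]
    - [-1, 0, 0, -25, 1]

```text
time: 32.48
tcp_pos: [0.5437, 0.0726, 0.0923]
eef_rot: [0.001, 0.478, 0.879, 0.003]
ft_force: [-0.4, 0.7, -2.4]
finger_gap: 0.148
```

```bash
python3 - <<'E'
from h import *
go([.5436,.0725,.0905],72.2)
import cv2
save("side",265,175,85,75,7.4,"s11.png")
for f in("s9","s11"):
    h=cv2.cvtColor(cv2.imread(f"pics/{f}.png"),cv2.COLOR_BGR2HSV);m=cv2.inRange(h,(20,110,80),(35,255,255));m[:150]=0
    n,l,st,ce=cv2.connectedComponentsWithStats(m);print(f,[(s.tolist(),c.round().tolist()) for s,c in zip(st[1:],ce[1:]) if s[4]>60])
E
```

```text
t 32.475 tcp [0.5437 0.0726 0.0923] yaw 122.94 delta [-0.  -0.1  1.8] spin 50.7 q6 -33.7 f [-0.36  0.74 -2.39] m [0.19  0.06  0.056] gap 0.148
s9 [([245, 253, 76, 25, 1141], [278.0, 266.0])]
s11 [([279, 254, 34, 21, 515], [297.0, 264.0])]
```

Request:
step_arm:
  increments:
    - [-0.8, -0.5, 0, 0, 1]
    - [-0.8, -0.5, 0, 0, 1]

```text
time: 32.78
tcp_pos: [0.5437, 0.0721, 0.0924]
eef_rot: [0.001, 0.479, 0.878, 0.004]
ft_force: [-0.3, 5.3, -2.6]
finger_gap: 0.148
```

Request:
step_arm:
  increments:
    - [-0.8, -0.5, 0, 0, 1]
    - [-0.8, -0.5, 0, 0, 1]

```text
time: 33.02
tcp_pos: [0.5437, 0.0714, 0.0924]
eef_rot: [0.001, 0.479, 0.878, 0.004]
ft_force: [0.7, 3.9, -2.9]
finger_gap: 0.147
```

Request:
step_arm:
  increments:
    - [-0.8, -0.5, 0, 0, 1]
    - [-0.8, -0.5, 0, 0, 1]

```text
time: 33.28
tcp_pos: [0.5437, 0.0704, 0.0924]
eef_rot: [0.001, 0.479, 0.878, 0.004]
ft_force: [-0.2, 4.9, -2.3]
finger_gap: 0.145
```

It slides now (≈4–5 N of drag). Keep on until it stops.

Request:
step_arm:
  increments:
    - [-0.8, -0.5, 0, 0, 1]
    - [-0.8, -0.5, 0, 0, 1]

```text
time: 33.52
tcp_pos: [0.5437, 0.0695, 0.0924]
eef_rot: [0.001, 0.479, 0.878, 0.004]
ft_force: [-0.2, 5.7, -2.6]
finger_gap: 0.151
```

Request:
step_arm:
  increments:
    - [-0.8, -0.5, 0, 0, 1]
    - [-0.8, -0.5, 0, 0, 1]

```text
time: 33.78
tcp_pos: [0.5437, 0.0693, 0.0924]
eef_rot: [0.001, 0.48, 0.877, 0.005]
ft_force: [0.1, 7.7, -1.4]
finger_gap: 0.151
```

Request:
step_arm:
  increments:
    - [-0.6, -0.4, 0, 0, 1]
    - [-0.6, -0.4, 0, 0, 1]

```text
time: 34.02
tcp_pos: [0.5437, 0.0692, 0.0924]
eef_rot: [0.001, 0.48, 0.877, 0.005]
ft_force: [0.1, 8.3, -1.8]
finger_gap: 0.151
```

Handle found at TCP y ≈ 0.0693. Relax the push and retighten.

Request:
step_arm:
  increments:
    - [0.5, 0.3, 0, 0, 1]
    - [0.5, 0.3, 0, 0, 1]

```text
time: 34.28
tcp_pos: [0.5437, 0.0696, 0.0924]
eef_rot: [0.001, 0.48, 0.877, 0.005]
ft_force: [0.4, 3.2, -3.1]
finger_gap: 0.148
```

Request:
step_arm:
  increments:
    - [0, 0, 0, 7, 1]
    - [0, 0, 0, 14, 1]
    - [0, 0, 0, 21, 1]
    - [0, 0, 0, 28, 1]
    - [0, 0, 0, 28, 1]

```text
time: 34.9
tcp_pos: [0.5441, 0.0696, 0.0923]
eef_rot: [-0.0, 0.678, 0.735, 0.005]
ft_force: [1.9, 5.3, -3.6]
finger_gap: 0.15
```

```bash
python3 -c "
from h import *
for i in range(4): go([.5440,.0695,.0924],72.2); imaging.snapshot('side')"
```

```text
t 34.9 tcp [0.5441 0.0696 0.0923] yaw 94.6 delta [-0.1 -0.1 -0.1] spin 22.4 q6 -5.9 f [ 1.91  5.3  -3.65] m [ 0.755 -0.283 -0.103] gap 0.15
t 34.95 tcp [0.5441 0.0696 0.0923] yaw 94.66 delta [-0.1 -0.2 -0.1] spin 22.5 q6 -6.0 f [ 1.82  4.75 -4.37] m [ 0.814 -0.329 -0.076] gap 0.149
t 35.0 tcp [0.5441 0.0696 0.0923] yaw 94.67 delta [-0.1 -0.2 -0.1] spin 22.5 q6 -6.0 f [ 2.34  5.17 -4.54] m [ 0.773 -0.371 -0.062] gap 0.15
t 35.05 tcp [0.5442 0.0696 0.0924] yaw 94.67 delta [-0.1 -0.2 -0. ] spin 22.5 q6 -6.0 f [ 1.79  4.83 -4.21] m [ 0.745 -0.341 -0.087] gap 0.149
```

Request:
step_arm:
  increments:
    - [0.7, 0, 0, 0, 1]
    - [0.7, 0, 0, 5, 1]
    - [0.7, 0, 0, 8, 1]
    - [0.7, 0, 0, 8, 1]

```text
time: 35.6
tcp_pos: [0.5441, 0.0698, 0.0923]
eef_rot: [-0.0, 0.727, 0.687, 0.005]
ft_force: [0.9, 1.5, -3.5]
finger_gap: 0.147
```

```bash
python3 -c "
from h import *
for i in range(3): go([.5440,.0695,.0924],72.2); imaging.snapshot('side')"
```

```text
t 35.6 tcp [0.5441 0.0698 0.0923] yaw 86.73 delta [-0.3 -0.1 -0.1] spin 14.5 q6 2.0 f [ 0.91  1.51 -3.5 ] m [ 0.059 -0.111  0.143] gap 0.147
t 35.65 tcp [0.5441 0.0698 0.0923] yaw 86.75 delta [-0.3 -0.1 -0.1] spin 14.5 q6 2.0 f [ 1.3   1.59 -3.19] m [-0.021 -0.094  0.085] gap 0.152
t 35.7 tcp [0.5441 0.0698 0.0923] yaw 86.74 delta [-0.3 -0.1 -0.1] spin 14.5 q6 2.0 f [ 1.36 -0.3  -3.65] m [-0.081 -0.099  0.116] gap 0.155
```

Request:
step_arm:
  increments:
    - [0, 0, 0, 4, 1]
    - [0, 0, 0, 6, 1]
    - [0, 0, 0, 6, 1]

```text
time: 36.12
tcp_pos: [0.5441, 0.0697, 0.0923]
eef_rot: [-0.001, 0.762, 0.648, 0.005]
ft_force: [0.7, 0.8, -3.2]
finger_gap: 0.15
```

```bash
python3 -c "
from h import *
for i in range(4): go([.5440,.0695,.0924],72.2); imaging.snapshot('side')"
```

```text
t 36.125 tcp [0.5441 0.0697 0.0923] yaw 80.79 delta [-0.2 -0.  -0.1] spin 8.6 q6 8.0 f [ 0.72  0.84 -3.22] m [ 0.017 -0.057  0.271] gap 0.15
t 36.175 tcp [0.5441 0.0697 0.0923] yaw 80.79 delta [-0.2 -0.  -0.1] spin 8.6 q6 8.0 f [ 1.51  0.26 -3.53] m [-0.003 -0.108  0.292] gap 0.145
t 36.225 tcp [0.5441 0.0697 0.0923] yaw 80.78 delta [-0.2 -0.  -0.1] spin 8.6 q6 8.0 f [ 0.22  0.3  -3.13] m [-0.02  -0.15   0.263] gap 0.146
t 36.275 tcp [0.5441 0.0697 0.0923] yaw 80.78 delta [-0.2 -0.  -0.1] spin 8.6 q6 8.0 f [ 0.27 -0.16 -3.78] m [-0.003 -0.068  0.282] gap 0.15
```

Request:
step_arm:
  increments:
    - [0, 0, 0, 2, 1]
    - [0, 0, 0, 2, 1]

```text
time: 36.58
tcp_pos: [0.5441, 0.0697, 0.0923]
eef_rot: [-0.001, 0.773, 0.634, 0.005]
ft_force: [-0.0, 0.4, -4.1]
finger_gap: 0.149
```

```bash
python3 -c "
from h import *
for i in range(5): go([.5440,.0695,.0924],72.2); imaging.snapshot('side')"
```

```text
t 36.575 tcp [0.5441 0.0697 0.0923] yaw 78.74 delta [-0.2 -0.  -0.1] spin 6.5 q6 10.0 f [-0.    0.41 -4.11] m [-0.005 -0.133  0.337] gap 0.149
t 36.625 tcp [0.5441 0.0697 0.0923] yaw 78.77 delta [-0.2 -0.  -0.1] spin 6.6 q6 10.0 f [ 0.9   0.49 -2.11] m [ 0.039 -0.102  0.317] gap 0.147
t 36.675 tcp [0.544  0.0697 0.0923] yaw 78.77 delta [-0.2 -0.  -0.1] spin 6.6 q6 10.0 f [ 1.57 -0.11 -3.  ] m [ 0.041 -0.111  0.292] gap 0.149
t 36.725 tcp [0.544  0.0697 0.0923] yaw 78.77 delta [-0.2 -0.  -0.1] spin 6.6 q6 10.0 f [ 0.72  0.53 -3.72] m [ 0.045 -0.092  0.276] gap 0.149
t 36.775 tcp [0.5441 0.0697 0.0923] yaw 78.77 delta [-0.2 -0.  -0.1] spin 6.6 q6 10.0 f [ 0.59  0.62 -3.92] m [-0.044 -0.127  0.243] gap 0.147
```

Request:
step_arm:
  increments:
    - [0, 0, 0, 1.5, 1]
    - [0, 0, 0, 1.5, 1]

```text
time: 37.08
tcp_pos: [0.5441, 0.0697, 0.0923]
eef_rot: [-0.001, 0.781, 0.624, 0.005]
ft_force: [0.8, 0.8, -3.6]
finger_gap: 0.149
```

```bash
python3 -c "
from h import *
m=[]
for i in range(8): m.append(readout.get_obs()['torque'][2]); imaging.snapshot('side')
print(np.round(m,3),np.mean(m));go([.5440,.0695,.0924],72.2)"
```

```text
[0.383 0.348 0.254 0.326 0.366 0.289 0.335 0.368] 0.33367897014079
t 37.475 tcp [0.5441 0.0697 0.0923] yaw 77.27 delta [-0.2 -0.  -0.1] spin 5.1 q6 11.5 f [ 0.59  1.09 -3.03] m [ 0.064 -0.028  0.332] gap 0.149
```

Mean moment 0.334 N m. Let go, lift, and move aside for the final check.

Request:
step_arm:
  increments:
    - [0, 0, 0, 0, 0.4]
    - [0, 0, 0, 0, -0.2]
    - [0, 0, 0, 0, -0.2]
    - [0, 0, -15, 0, -0.2]
    - [0, 0, -50, 0, -0.2]
    - [0, 0, -90, 0, -0.2]
    - [0, 0, -110, 0, -0.2]
    - [0, 0, -110, 0, -0.2]

```text
time: 38.48
tcp_pos: [0.5443, 0.0689, 0.2048]
eef_rot: [0.001, 0.781, 0.624, 0.007]
ft_force: [-0.3, 0.5, 0.5]
finger_gap: 0.601
```

Request:
step_arm:
  increments:
    - [-40, 2, -10, 0, -0.2]
    - [-95, 4, -20, 0, -0.2]
    - [-150, 6, -20, 0, -0.2]
    - [-205, 8, -20, 0, -0.2]
    - [-260, 10, -20, 0, -0.2]
    - [-315, 12, -20, 0, -0.2]
    - [-350, 12, -20, 0, -0.2]
    - [-350, 12, -20, 0, -0.2]

```text
time: 39.48
tcp_pos: [0.4775, -0.2772, 0.2203]
eef_rot: [-0.0, 0.782, 0.623, 0.006]
ft_force: [0.2, 0.4, 0.2]
finger_gap: 0.599
```

```bash
python3 - <<'E'
from h import *
import cv2
go([.3,-.3,.2])
old=cv2.imread("pics/t9.png").astype(np.float32)
new=np.mean([imaging.snapshot("top").astype(np.float32) for _ in range(6)],0)[...,::-1]
for nm,im in(("old",old),("new",new)):
    for v in(183,184,185,188):print(nm,v,[tuple(int(k) for k in im[v,u,::-1]) for u in range(283,291)])
save("side",265,175,85,75,7.4,"s12.png")
h=cv2.cvtColor(cv2.imread("pics/s12.png"),cv2.COLOR_BGR2HSV);m=cv2.inRange(h,(20,110,80),(35,255,255));m[:150]=0
n,l,st,ce=cv2.connectedComponentsWithStats(m);i=1+np.argmax(st[1:,4]);r=np.argwhere(l==i);L=r[r[:,1]<r[:,1].min()+8].mean(0);Q=r[r[:,1]>r[:,1].max()-8].mean(0)
S=lambda u,v,z:at("side",*crop(u,v,265,175,7.4),z)
a,b=S(Q[1],Q[0],.121),S(L[1],L[0],.121);print(st[i],"mark yaw",yaw(a,b),(a+b)/2)
g=[cv2.imread(f"pics/s{i}.png",0) for i in(9,12)]
for y0,y1,x0,x1 in((425,475,230,350),(395,470,228,262)):
    q=cv2.minMaxLoc(cv2.matchTemplate(g[1],g[0][y0:y1,x0:x1],cv2.TM_CCOEFF_NORMED));print("shift vs s9",q[1],q[3][0]-x0,q[3][1]-y0)
E
```

```text
t 39.475 tcp [ 0.4775 -0.2772  0.2203] yaw 77.06 delta [ -62.1 -168.1   18.3] spin None q6 -25.8 f [0.23 0.43 0.17] m [ 0.013 -0.021  0.015] gap 0.599
old 183 [(27, 48, 35), (30, 50, 37), (42, 54, 45), (59, 62, 58), (68, 64, 62), (70, 60, 59), (77, 59, 50), (100, 74, 40)]
old 184 [(26, 52, 37), (31, 58, 42), (44, 65, 53), (58, 69, 62), (67, 70, 67), (66, 66, 64), (67, 63, 58), (77, 67, 49)]
old 185 [(33, 57, 43), (39, 68, 51), (48, 74, 59), (59, 74, 65), (65, 71, 68), (64, 67, 65), (63, 63, 62), (62, 60, 55)]
old 188 [(124, 122, 123), (124, 125, 124), (125, 124, 124), (122, 122, 122), (116, 114, 114), (102, 102, 101), (85, 85, 84), (72, 73, 72)]
new 183 [(27, 49, 37), (30, 50, 38), (35, 52, 38), (46, 56, 46), (60, 60, 55), (67, 60, 58), (67, 54, 53), (69, 50, 45)]
new 184 [(28, 53, 38), (31, 59, 44), (36, 65, 48), (48, 70, 57), (62, 74, 65), (66, 70, 66), (65, 65, 63), (63, 59, 57)]
new 185 [(33, 58, 44), (37, 68, 51), (45, 78, 59), (51, 78, 62), (62, 79, 69), (66, 74, 70), (65, 68, 67), (60, 60, 60)]
new 188 [(127, 125, 126), (125, 125, 124), (125, 125, 125), (126, 125, 125), (124, 123, 124), (116, 116, 115), (100, 99, 99), (83, 83, 83)]
[ 245  250   73   22 1085] mark yaw -1.1356237012945527 [0.54676649 0.07243252 0.121     ]
shift vs s9 0.9940624237060547 0 -6
shift vs s9 0.9947420358657837 -1 -7
```

```bash
python3 -c "
from rig import arm; print(arm.hand_in())"
```

```text
the job is handed in; nothing more can be done
None
```

The T-bolt stop is in the slot on the crank side of the paddle handle, its head square under the lips and the nut tightened. I handed the job in at about 40 s; no verdict was reported.

- **One correction on the way:** after the first tightening, the top camera put the flange about 2–2.8 mm off the handle, too close to the 3 mm limit. I went back, loosened the nut and slid the stop about 3 mm until it met the handle at about 8 N. Then I eased off and tightened it again.
- **Tightness:** the turning moment averaged 0.334 N m over 8 noisy readings (0.25 to 0.38). I could not measure the nut's force on the bed directly.
- **Final position:** the bolt's mark lies within about 3° of square. The flange moved 2.5 mm (top camera) to 3 mm (side camera) toward the handle, which leaves roughly 0.3 mm of gap. The two cameras disagree by up to 4 mm on the handle's absolute position, so I relied on the contact feel and these relative shifts.
- **Let go:** the arm stands well clear, with near-zero wrist force.
- **Not checked:** I made no final measurement of the bystanders, though the arm kept clear of them. I did not measure the stop's uprightness either.

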